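# Eject a slide cassette and stow it in the free lane

## Task

Push the loader's orange eject slide to its end and let go so that it snaps back by itself. Pull the blue slide cassette that it has pushed out of the loader clear, lay it flat on the black mat and let go of it, then stow it in the rack's free lane (the one with the green floor): flat on the lane floor, tab facing out of the open side like its neighbours, and back against the end stop. Never let the cassette fall, and leave the other things where they are.

Things in the scene. Friction and masses are not known exactly. Their poses are not given: they have to be found in the camera images.
- loader: White bench-top slide loader, fixed, 340 mm long (its x), 130 mm wide (its y). Origin at bench level in the middle of its mouth; its x axis points into the machine, so the cassette comes out towards its -x. The low front part (x 0 to 215 mm) is 60 mm high, the part behind it 115 mm. The bay is 60 mm wide, its floor 12 mm above the bench, its roof's underside 47 mm above the bench.
- eject_slide (a joint): Travel of the eject slide in m: 0 at rest, 0.075 at its end stop. It moves along the loader's -x (towards the mouth). A spring returns it: 3 N at rest rising to 10.5 N at the end, well damped, back in about 0.2 s when let go. Its pusher inside the bay shoves the cassette's tab; it is not fastened to the cassette.
- slide_grip (a point): Point in the orange upright knob of the eject slide at the height to grip it, 84 mm above the bench. The knob is 18 mm (along the travel) by 22 mm (across), from 62 to 96 mm above the bench; the loader's roof below it is at 60 mm. At rest it stands 141 mm from the mouth along the loader's x. The nearest higher part, the 115 mm rear housing, begins 74 mm behind the knob at x = 215 mm.
- cassette: Blue slide cassette, loose, about 0.14 kg: body 90 mm (x) by 56 mm (y) by 30 mm high, with a tab at its -x end. Origin in the centre of the body's underside. It starts wholly inside the loader's bay, tab inwards, its front 8 to 12 mm behind the mouth; a full stroke leaves its front about 62 mm out of the mouth.
- cassette_tab (a point): Centre to grip of the blue cassette's tab: 62 mm from the origin along the cassette's -x, 19 mm above its underside. The tab is 24 mm wide (y), 30 mm long (x from -45 to -75 mm) and spans 8 to 30 mm above the underside.
- cassette_front (a point): Centre of the blue cassette's front face (+x end, opposite the tab), 45 mm from its origin, 15 mm above its underside.
- mat: Black rubber mat, fixed, 200 mm (x) by 160 mm (y), 3 mm thick. Origin at the centre of its underside.
- rack: White three-lane rack, fixed. Lanes run along its x and lie side by side at y = -66, 0 and +66 mm; open at -x, a 36 mm high end stop at +x. Floor 6 mm thick; dividers 5 mm thick stand to 36 mm above the bench, level with the top of a stowed cassette, so no finger fits beside a cassette's body; lanes are 61 mm wide. Floor and dividers reach from x = -40 to +53 mm, so the tabs stick out free. Origin at bench level under the place of the middle cassette's origin.
- free_lane: Green floor sheet of the one empty lane, look only, 1 mm, which of the three lanes varies. Origin on the lane floor (6 mm above the bench) where the cassette's origin belongs; its x axis points to the end stop, whose face is 47 mm from it (2 mm beyond the front of a cassette placed exactly). A stowed cassette has the same direction as this frame, its tab at -x.
- stored_a: Yellow cassette of the same shape, loose, stowed in another lane. Leave it.
- stored_b: Grey cassette of the same shape, loose, stowed in another lane. Leave it.
- bottle: Bottle, 60 mm across, 150 mm high, loose. Origin at its foot. Leave it.
- beaker: Glass beaker, 70 mm across, 90 mm high, loose. Origin at its foot. Leave it.

How it is judged:
On the way, in this order (a step that is already met when the one before it is completed fails the run):
1. the eject slide is at its end (over 71 of 75 mm) (value of joint eject_slide above 0.071 m).
2. let go near its end, the slide springs back by itself (over 0.1 m/s, still over 15 mm out, fingers pressing on nothing) (velocity of joint eject_slide below -0.1 m/s and value of joint eject_slide above 0.015 m and contact force between the fingers and anything else below 0.2 N).
3. the slide is back at rest (under 4 mm) and the cassette stands at least 45 mm out of the mouth (value of joint eject_slide below 0.004 m and x of cassette_front in the frame of loader below -0.045 m), for 0.1 s.
4. the cassette lies flat on the mat, its middle over the mat, let go and at rest (x of cassette in the frame of mat between -0.1 and 0.1 m and y of cassette in the frame of mat between -0.08 and 0.08 m and height (world z) of cassette below 0.007 m and angle between cassette's own z axis and vertical below 0.08 rad and linear speed of cassette below 0.02 m/s and contact force between the fingers and cassette below 0.1 N), for 0.2 s.
At the end, for the whole second after the job is handed in: The blue cassette lies at rest and released in the free lane: origin within 8 mm (6 mm towards the stop) along the lane and 6 mm across it, less than 4 mm above the lane floor, level within 0.06 rad, tab out of the open side; the eject slide is back within 4 mm of rest (x of cassette in the frame of free_lane between -0.008 and 0.006 m and y of cassette in the frame of free_lane between -0.006 and 0.006 m and z of cassette in the frame of free_lane below 0.004 m and x of cassette_tab in the frame of free_lane below -0.05 m and angle between cassette's own z axis and vertical below 0.06 rad and linear speed of cassette below 0.02 m/s and value of joint eject_slide below 0.004 m and contact force between the fingers and cassette below 0.1 N); the robot touches nothing.
It fails at once if out of the loader, the cassette falls (over 0.6 m/s with no finger on it) (linear speed of cassette above 0.6 m/s and x of cassette_front in the frame of loader below -0.08 m and contact force between the fingers and cassette below 0.05 N).
It fails at once if yellow cassette moved more than 15 mm (distance of stored_a from where it was at the start of the episode above 0.015 m).
It fails at once if grey cassette moved more than 15 mm (distance of stored_b from where it was at the start of the episode above 0.015 m).
It fails at once if bottle moved more than 30 mm (distance of bottle from where it was at the start of the episode above 0.03 m).
It fails at once if beaker moved more than 30 mm (distance of beaker from where it was at the start of the episode above 0.03 m).
It also fails if it takes over 67 s, if anything falls off the work surface, if the arm or the gripper's body presses on something with over 40 N, if the wrist force passes 120 N, or if a joint passes its speed limit or range.

## Robot

A 6-joint arm with a two-finger parallel gripper is mounted at the origin on the work surface. World frame = base frame: x ahead of the robot, y to its left, z up, the work surface at z = 0. Lengths are in m, angles in rad, forces in N, time in s.
With the tool pointing down it reaches from about 0.275 to 1 m from the base axis. Payload 8.4 kg.
Tool frame: the origin (TCP) lies where the fingers leave the gripper's body, on its centre line; the fingertips stand 73 mm ahead of it and the grasp point (between the pads) lies arm.grip_depth ahead of it (arm.grip_depth is the distance from the TCP to the grasp point, in m); z points along the fingers, x is the direction in which the jaws open and shut, and the axes are right-handed (so a half turn about z gives the same grasp; the last joint's range is limited). The gripper opens to 85 mm and grips with 20 to 120 N. Pads are 22 mm wide; open, the fingers measure 114 mm over their backs; the gripper's body (76 mm by 85 mm) begins 54 mm behind the grasp point. The pads swing forward as they close: fully open they stand 13 mm farther back than shut.
Start: joints at [-1.165, 0.353, 1.633, -0, 1.155, -0.002], TCP at [0.248, -0.574, 0.304] pointing down, gripper open.
Joint ranges: [-2.63, 2.63], [-0.92, 2.1], [0.06, 2.66], [-1.3, 4.44], [0, 2.69], [-3.02, 3.02]. Speed limits (rad/s): [2.22, 2.22, 2.79, 3.14, 3.14, 3.14].

## Interface

Orientations are given as a rotation vector (axis times angle).
In Python, from plant import arm, cams, order gives the robot as it stands.
- The arm moves only by the tool arm_command, never from a script. Its argument "moves" is one flat list of numbers, 7 for each row, row after row: the shift along the tool's x, y, z in mm, then the turn, a rotation vector about the tool's x, y, z in rad, then the opening in per cent of the stroke, from 0 (shut) to 100 (fully open). A call has 1 to 8 rows; each row shifts and turns the commanded pose from where the row before left it, along the tool's axes as they then stand; what a row does not reach is not made up. A row lasts 1/12 s, in which the tool goes at most 41.7 mm and 7.16 degrees, less where a joint would pass 70% of its speed; a pose out of reach is approached as far as the arm can. A call with a gripper value outside its range is refused whole. The fingers move at their own pace and stop on an object; the grip force is fixed at half the most. Time passes only in rows, so rows that do not move let the fingers close. It gives the time, the measured TCP pose, the force and the opening at its end, in the units of the state.
- arm.read_state(): the state, without advancing time (a new reading comes with each control period).
- cams.snapshot(name): name is "scene" or "top"; returns a dict with "img" (420x560x3 uint8, red, green, blue), "range_z" (420x560 float32, m along the optical axis (not along the pixel's ray), 0 where there is no reading), "K" (3x3 intrinsics, pixels), "k1" (the pictures are not rectified: a ray, as slopes to the right and down, at radius r is drawn at 1 + k1 r^2 times it, then the intrinsics apply), "rvec" (rotation vector, rad) and "tvec" (3), from world to camera coordinates, as OpenCV has them. Camera axes: x right, y down, z forward; pixel columns grow to the right and rows downward; lengths in m; the calibration is good to about 2 mm. A picture is of the moment at which its call begins.
- order.close_job(): hands the job in, once; it reports no verdict.
The state is a dict: "time_s": time; "q": joint angles; "joint_velocities": joint speeds; "tau": joint torques, N m; "ee_pos": TCP position; "ee_rot": TCP orientation; "wrist_force": force on the tool from outside, world axes, zero at the start; "wrist_torque": the same for the moment, N m; "gripper_width": finger opening in m.
Only numpy, scipy, OpenCV 4.12 (cv2) and the standard library are available. Lean on these libraries where they do the work, as an engineer would, in place of code of your own. Each camera call takes 0.05 s, during which the arm holds its last target.

## Working session

There is one attempt and no reset: what is moved stays moved. The work goes in short steps, Python scripts to look and compute and a tool call to move; the robot and the scene stay as the last step left them, time stands still between calls to the robot, and variables do not carry over. Pictures are saved under pics/ and viewed, and the job is handed in when it is done.

Besides the shell and the picture viewer there is one more tool, called after "Request:" as name(argument=value, ...) on one line, values as JSON. arm_command: Moves the arm, as the interface text tells. Its arguments: {"type":"object","properties":{"moves":{"type":"array"}},"required":["moves"]}

```bash
ls; mkdir -p pics
python3 - <<'E'
from plant import arm,cams
import cv2,numpy as np
print(arm.read_state(), arm.grip_depth)
for n in ("scene","top"):
    s=cams.snapshot(n); np.savez(f"{n}0.npz",**s)
    cv2.imwrite(f"pics/{n}0.png",s["img"][:,:,::-1]); print(n,s["K"],s["k1"],s["rvec"],s["tvec"])
E
```

```text
pics
{'time_s': 0.0, 'q': array([-1.16541204e+00,  3.53638758e-01,  1.63413490e+00, -6.82108530e-06,
        1.15517986e+00, -2.36923504e-03]), 'joint_velocities': array([-9.69805779e-04, -1.63998195e-03, -1.46079935e-05, -1.25287079e-03,
       -7.98670227e-06, -4.94819285e-04]), 'tau': array([ 3.63979954e-03, -6.05250120e+01, -3.42062974e+01,  2.86829491e-04,
        9.28203663e-03, -3.58922534e-06]), 'ee_pos': array([ 0.24771257, -0.57341144,  0.30316714]), 'ee_rot': array([-2.62458193e+00,  1.72525083e+00,  1.78846018e-03]), 'wrist_force': array([0.21868955, 0.33138143, 0.10220177]), 'wrist_torque': array([-0.00350254, -0.0143501 , -0.06263449]), 'gripper_width': 0.0854568749581386} 0.0539
scene [[438.01823011   0.         283.10718941]
 [  0.         438.01823011 207.51685039]
 [  0.           0.           1.        ]] -0.019439809827487074 [ 2.23011039  0.76661965 -0.32164006] [-0.37383736 -0.18536634  1.38045989]
top [[417.79061746   0.         279.36339908]
 [  0.         417.79061746 203.94259568]
 [  0.           0.           1.        ]] -0.07615111732079329 [ 2.15435665 -2.11842108  0.17568896] [-0.0269413   0.5141932   0.90080059]
```

View pics/scene0.png

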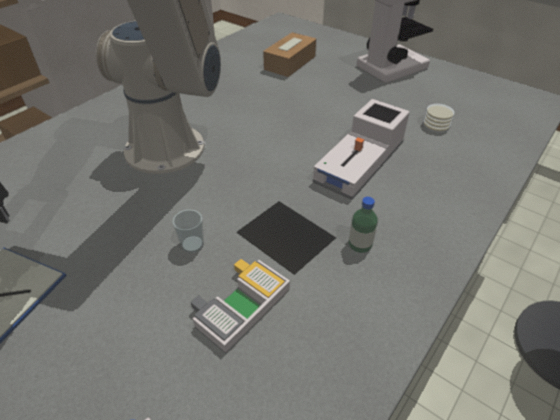

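View pics/top0.png

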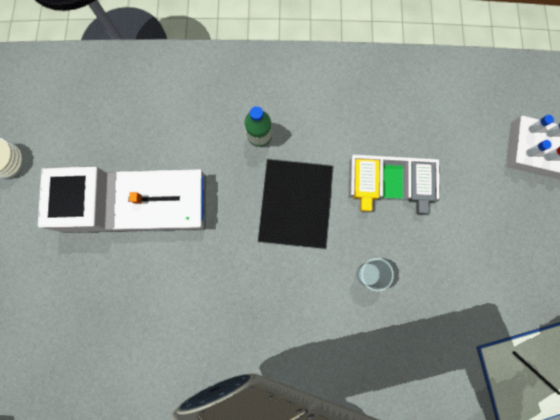

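```bash
cat > h.py <<'E'
import numpy as np,cv2
from scipy.spatial.transform import Rotation as R
def cloud(s):
    h,w=s["range_z"].shape
    u,v=np.meshgrid(np.arange(w),np.arange(h))
    K=s["K"]; p=np.stack([u,v],-1).reshape(-1,1,2).astype(float)
    n=cv2.undistortPoints(p,K,np.array([float(s["k1"]),0,0,0,0])).reshape(h,w,2)
    z=s["range_z"][...,None].astype(float)
    c=np.concatenate([n*z,z],-1)
    Rm=R.from_rotvec(np.asarray(s["rvec"]).ravel()).as_matrix()
    return (c-np.asarray(s["tvec"]).ravel())@Rm, s["range_z"]>0
def fit(p):
    r=cv2.minAreaRect((p[:,:2]*1000).astype(np.float32)); return r
E
python3 - <<'E'
from h import *
for n in("top","scene"):
    s=np.load(f"{n}0.npz"); P,ok=cloud(s)
    hsv=cv2.cvtColor(s["img"],cv2.COLOR_RGB2HSV); H,S,V=[hsv[...,i].astype(int) for i in range(3)]
    z=P[...,2]
    def rep(name,m):
        m=(m&ok).astype(np.uint8)
        k,l,st,c=cv2.connectedComponentsWithStats(m)
        if k<2: print(name,'none');return
        i=1+np.argmax(st[1:,4]); p=P[l==i]; r=fit(p)
        print(n,name,st[i],'rect',np.round(r[0],1),np.round(r[1],1),round(r[2],1),'z',np.round(np.percentile(z[l==i],[5,50,95]),4),'mean',p.mean(0).round(4))
    print("table z",np.median(z[ok]))
    rep('green',(H>50)&(H<75)&(S>150)&(V>90))
    rep('orange',(H>5)&(H<17)&(S>180)&(z>.055)&(z<.13)&(P[...,1]>.0))
    rep('orange',(H>5)&(H<17)&(S>180)&(z>.055)&(z<.13))
    rep('yellow',(H>18)&(H<32)&(S>150))
    rep('mat',(V<45)&(z<.02)&(z>-.01)&(np.abs(P[...,0]-.6)<.3)&(np.abs(P[...,1])<.3))
    rep('loadlow',(V>150)&(z>.055)&(z<.066)&(P[...,0]>.3))
    rep('loadhi',(z>.105)&(z<.125)&(P[...,0]>.3))
    rep('bottle',(H>95)&(H<130)&(S>200)&(z>.13)&(z<.17)&(P[...,0]>.3))
    rep('rackish',(z>.03)&(z<.045)&(P[...,0]>.3))
    rep('stored',(z>.03)&(z<.042)&(P[...,0]>.3))
for px in((375,275),(367,205),(425,210)):
    pass
s=np.load("top0.npz");P,ok=cloud(s)
for u,v in((376,275),(367,206),(394,182),(424,208),(187,218),(258,113),(130,198),(296,203),(160,200),(70,198)):print(u,v,P[v,u].round(3))
E
```

```text
table z 0.0009664303149044062
top green [384 165  18  33 576] rect [ 580.2 -286.6] [42.3 79.2] 87.9 z [0.0048 0.0074 0.0102] mean [ 0.5797 -0.2864  0.0074]
top orange [132 193  10  10  52] rect [514.  291.5] [ 8.6 19.1] 63.9 z [0.0695 0.0859 0.0955] mean [0.5142 0.2908 0.085 ]
top orange [132 193  10  10  52] rect [514.  291.5] [ 8.6 19.1] 63.9 z [0.0695 0.0859 0.0955] mean [0.5142 0.2908 0.085 ]
top yellow [353 159  26  52 547] rect [ 566.2 -219.9] [120.   59.8] 1.1 z [0.0264 0.0362 0.0392] mean [ 0.5557 -0.2166  0.0352]
top mat [ 259  161   73   87 5279] rect [524.4 -56.6] [154.7 193.8] 85.1 z [0.0012 0.0039 0.0067] mean [ 0.5227 -0.0563  0.0039]
top loadlow [ 106  170   96   59 5027] rect [519.2 263.1] [130.1 214.8] 2.7 z [0.0583 0.0608 0.0635] mean [0.5175 0.261  0.0609]
top loadhi [  38  166   62   62 3494] rect [512.1 433.2] [131.6 128.4] 2.7 z [0.1126 0.1162 0.1188] mean [0.5103 0.4305 0.116 ]
top bottle [250 108  13  12 125] rect [687.1  33.2] [25.1 23.5] 87.2 z [0.1461 0.1505 0.1529] mean [0.6863 0.0331 0.1502]
top rackish [ 351  156   88   57 2756] rect [ 567.9 -284.9] [203
[... 655 characters left out ...]
adhi [ 354   99   55   34 1093] rect [512.5 431.8] [132.  132.2] 3.1 z [0.1086 0.1165 0.1193] mean [0.5171 0.4233 0.1159]
bottle none
scene rackish [ 191  259   99   88 3049] rect [ 569.9 -284.8] [206.2 129.6] 88.3 z [0.0323 0.036  0.0384] mean [ 0.5828 -0.2939  0.0359]
scene stored [ 191  259   99   88 3049] rect [ 569.9 -284.8] [206.2 129.6] 88.3 z [0.0323 0.036  0.0384] mean [ 0.5828 -0.2939  0.0359]
376 275 [ 0.359 -0.242  0.008]
367 206 [ 0.514 -0.218  0.039]
394 182 [ 0.578 -0.291  0.005]
424 208 [ 0.512 -0.35   0.036]
187 218 [0.476 0.185 0.062]
258 113 [0.687 0.029 0.152]
130 198 [0.513 0.302 0.098]
296 203 [ 0.524 -0.057  0.003]
160 200 [0.516 0.248 0.061]
70 198 [0.508 0.426 0.116]
```

```bash
cat >> h.py <<'E'
def goto(x,y,z,yaw,arm):
    """delta in current tool frame to TCP x,y,z with tool pointing down and tool-x along yaw (deg, mod 180)"""
    st=arm.read_state(); p=st["ee_pos"]; Rc=R.from_rotvec(st["ee_rot"])
    M=Rc.as_matrix(); d=(np.array([x,y,z])-p)*1000
    best=None
    for yw in (yaw,yaw+180):
        a=np.radians(yw); X=np.array([np.cos(a),np.sin(a),0]);Z=np.array([0,0,-1.]);Y=np.cross(Z,X)
        T=np.stack([X,Y,Z],1); rv=(Rc.inv()*R.from_matrix(T)).as_rotvec()
        Tm=T
        print("opt yaw",yw,"turn",rv.round(3),"shift if unrotated",(M.T@d).round(1),"shift after turn",(T.T@d).round(1))
    print("t",st["time_s"],"pos",p.round(4),"toolx yaw",np.degrees(np.arctan2(M[1,0],M[0,0])).round(2),"q6",st["q"].round(2),"F",st["wrist_force"].round(2),"w",round(st["gripper_width"],4))
E
python3 - <<'E'
from h import *
from plant import arm
for n in("top","scene"):
    s=np.load(f"{n}0.npz"); P,ok=cloud(s)
    hsv=cv2.cvtColor(s["img"],cv2.COLOR_RGB2HSV); H,S,V=[hsv[...,i].astype(int) for i in range(3)]
    m=ok&(np.hypot(P[...,0]-.517,P[...,1]-.296)<.04)&(P[...,2]>.066)
    p=P[m]; print(n,len(p),p.min(0),p.max(0)); 
    p=P[m&(P[...,2]>.09)]; print(len(p),p.mean(0) if len(p) else 0)
    m=(V<60)&(P[...,2]<.1)&(P[...,2]>.045)&(abs(P[...,0]-.52)<.03)&(abs(P[...,1]-.24)<.09); p=P[m]; print('slot',len(p),p.min(0) if len(p) else 0,p.max(0) if len(p) else 0)
goto(.518,.2965,.2,2.7,arm)
E
```

```text
top 135 [0.50690758 0.27735981 0.06603354] [0.54845459 0.30752999 0.09969339]
86 [0.51686882 0.29721831 0.09602508]
slot 88 [0.51463622 0.20685963 0.05793535] [0.52328854 0.28870953 0.06586465]
scene 107 [0.50701475 0.28524726 0.06611249] [0.53133657 0.30944362 0.1000762 ]
45 [0.521294   0.29545539 0.09548447]
slot 20 [0.51719068 0.21032122 0.05984194] [0.52367638 0.28780288 0.06434844]
opt yaw 2.7 turn [-1.00e-03  1.00e-03 -1.21e+00] shift if unrotated [-691.3 -593.1  104.1] shift after turn [ 311.  -856.2  103.2]
opt yaw 182.7 turn [1.000e-03 1.000e-03 1.931e+00] shift if unrotated [-691.3 -593.1  104.1] shift after turn [-311.   856.2  103.2]
t 0.1 pos [ 0.2477 -0.5734  0.3032] toolx yaw -66.63 q6 [-1.17  0.35  1.63 -0.    1.16 -0.  ] F [0.78 0.69 0.78] w 0.0853
```

Request:
arm_command(moves=[0,0,0,0,0,-0.12,100,0,0,0,0,0,-0.12,100,0,0,0,0,0,-0.12,100,0,0,0,0,0,-0.12,100,0,0,0,0,0,-0.12,100,0,0,0,0,0,-0.12,100,0,0,0,0,0,-0.12,100,0,0,0,0,0,-0.12,100])

```text
time_s: 0.77
ee_pos: [0.2478, -0.5735, 0.3034]
ee_rot: [-3.126, 0.309, 0.001]
wrist_force: [-0.2, -0.1, 1.0]
gripper_width: 0.0854
```

Request:
arm_command(moves=[0,0,0,0,0,-0.12,100,0,0,0,0,0,-0.12,60,13,-36,0,0,0,0,60,13,-36,0,0,0,0,60,13,-36,0,0,0,0,60,13,-36,0,0,0,0,60,13,-36,0,0,0,0,60,13,-36,0,0,0,0,60])

```text
time_s: 1.43
ee_pos: [0.3178, -0.3532, 0.3036]
ee_rot: [-3.141, -0.057, 0.0]
wrist_force: [0.9, 0.1, 0.9]
gripper_width: 0.0513
```

Request:
arm_command(moves=[13,-36,0,0,0,0,60,13,-36,0,0,0,0,60,13,-36,0,0,0,0,60,13,-36,0,0,0,0,60,13,-36,0,0,0,0,60,13,-36,0,0,0,0,60,13,-36,0,0,0,0,60,13,-36,0,0,0,0,60])

```text
time_s: 2.1
ee_pos: [0.411, -0.0615, 0.3039]
ee_rot: [3.141, 0.058, 0.0]
wrist_force: [0.8, -0.2, 0.2]
gripper_width: 0.0511
```

Run:
```python
from h import *
from plant import arm
print(arm.grip_depth)
goto(.5185,.2965,.2,2.7,arm)
```

```text
0.0539
opt yaw 2.7 turn [ 0.   -0.   -0.01] shift if unrotated [ 120.6 -353.8  103.9] shift after turn [ 124.2 -352.5  103.9]
opt yaw 182.7 turn [-0.    -0.     3.131] shift if unrotated [ 120.6 -353.8  103.9] shift after turn [-124.2  352.5  103.9]
t 2.1 pos [ 0.411  -0.0615  0.3039] toolx yaw 2.11 q6 [-0.15  0.02  2.05 -0.    1.07 -0.19] F [ 0.83 -0.2   0.23] w 0.0511
```

Request:
arm_command(moves=[13,-38,0,0,0,-0.01,60,13,-38,0,0,0,0,60,13,-38,0,0,0,0,60,13,-38,0,0,0,0,60,13,-38,0,0,0,0,60,13,-38,0,0,0,0,60,13,-38,0,0,0,0,60,13,-38,20,0,0,0,60])

```text
time_s: 2.77
ee_pos: [0.5019, 0.2455, 0.2879]
ee_rot: [-3.138, -0.075, -0.008]
wrist_force: [2.4, 0.0, 0.0]
gripper_width: 0.0511
```

Request:
arm_command(moves=[0,0,0,0,0,0,60,0,0,0,0,0,0,60])

```text
time_s: 2.93
ee_pos: [0.4997, 0.2437, 0.2836]
ee_rot: [3.139, 0.078, -0.004]
wrist_force: [-0.9, -0.5, 0.5]
gripper_width: 0.051
```

Run:
```python
from h import *
from plant import arm,cams
goto(.5185,.2965,.138,2.7,arm)
s=cams.snapshot("scene");cv2.imwrite("pics/a1.png",cv2.resize(s["img"][80:290,200:480,::-1],None,fx=2,fy=2))
```

```text
opt yaw 2.7 turn [0.001 0.003 0.003] shift if unrotated [ 21.8 -52.  145.5] shift after turn [ 21.3 -51.8 145.6]
opt yaw 182.7 turn [-4.000e-03  2.000e-03 -3.139e+00] shift if unrotated [ 21.8 -52.  145.5] shift after turn [-21.3  51.8 145.6]
t 2.9333 pos [0.4997 0.2437 0.2836] toolx yaw 2.86 q6 [0.45 0.27 1.8  0.   1.07 0.4 ] F [-0.93 -0.48  0.48] w 0.051
```

Request:
arm_command(moves=[10,-26,15,0,0,0,60,11,-26,15,0,0,0,60,0,0,20,0,0,0,60,0,0,20,0,0,0,60,0,0,0,0,0,0,60,0,0,0,0,0,0,60])

```text
time_s: 3.48
ee_pos: [0.5184, 0.2938, 0.2152]
ee_rot: [3.14, 0.072, -0.003]
wrist_force: [0.4, 1.4, 0.7]
gripper_width: 0.051
```

Run:
```python
from h import *
from plant import arm,cams
goto(.5185,.2965,.138,2.7,arm)
s=cams.snapshot("scene");cv2.imwrite("pics/a2.png",cv2.resize(s["img"][80:230,270:470,::-1],None,fx=3,fy=3))
s=cams.snapshot("top");cv2.imwrite("pics/a3.png",cv2.resize(s["img"][130:270,30:230,::-1],None,fx=3,fy=3))
```

```text
opt yaw 2.7 turn [ 0.001  0.002 -0.001] shift if unrotated [ 0.4 -2.8 77.2] shift after turn [ 0.3 -2.7 77.2]
opt yaw 182.7 turn [ 3.00e-03 -2.00e-03  3.14e+00] shift if unrotated [ 0.4 -2.8 77.2] shift after turn [-0.3  2.7 77.2]
t 3.4833 pos [0.5184 0.2938 0.2152] toolx yaw 2.62 q6 [ 0.51  0.41  1.77 -0.    0.96  0.47] F [0.45 1.4  0.7 ] w 0.051
```

View pics/a2.png

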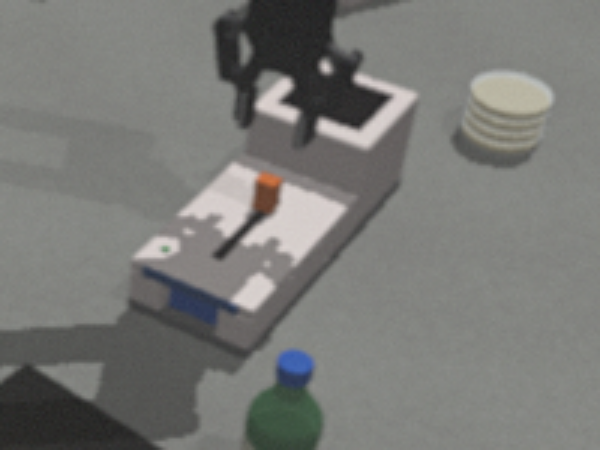

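View pics/a3.png

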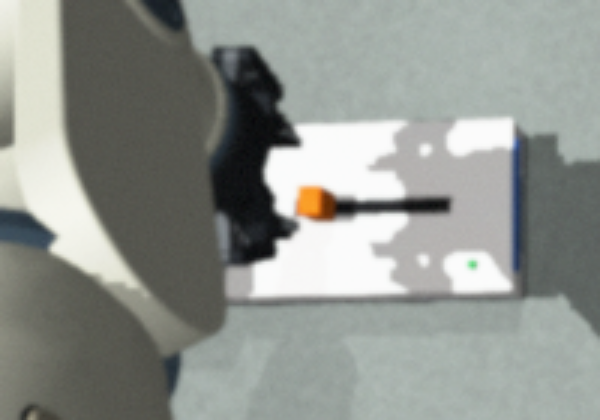

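```bash
cat >> h.py <<'E'
def proj(s,p):
    return cv2.projectPoints(np.array(p,float).reshape(-1,3),np.asarray(s["rvec"],float).ravel(),np.asarray(s["tvec"],float).ravel(),s["K"],np.array([float(s["k1"]),0,0,0,0]))[0].reshape(-1,2)
E
python3 - <<'E'
from h import *
from plant import arm,cams
st=arm.read_state();M=R.from_rotvec(st["ee_rot"]).as_matrix()
w=.051/2
for n,o in(("top",(30,130)),("scene",(270,80))):
    s=np.load(n+"0.npz")
    pts=[st["ee_pos"]+M@[sx*w,0,.065] for sx in(-1,1)]
    print(n,((proj(s,pts)-o)*3).round(0).tolist(), ((proj(s,[[.5185,.2965,.096]])-o)*3).round())
E
```

```text
top [[283.0, 218.0], [286.0, 143.0]] [[310. 197.]]
scene [[250.0, 121.0], [299.0, 139.0]] [[267. 179.]]
```

Request:
arm_command(moves=[-1,-3,20,0,0,0,60,0,0,20,0,0,0,60,0,0,20,0,0,0,60,0,0,17,0,0,0,60,0,0,0,0,0,0,60,0,0,0,0,0,0,60])

```text
time_s: 4.08
ee_pos: [0.518, 0.2979, 0.1392]
ee_rot: [-3.141, -0.073, -0.0]
wrist_force: [-0.2, 0.3, 1.4]
gripper_width: 0.0515
```

Request:
arm_command(moves=[0,0,0,0,0,0,10,0,0,0,0,0,0,10,0,0,0,0,0,0,10,0,0,0,0,0,0,10,0,0,0,0,0,0,10])

```text
time_s: 4.5
ee_pos: [0.519, 0.2986, 0.1403]
ee_rot: [-3.139, -0.074, -0.005]
wrist_force: [1.6, -1.8, 5.9]
gripper_width: 0.0211
```

Run:
```python
from h import *
from plant import arm,cams
goto(.5185,.2965,.138,2.7,arm)
s=cams.snapshot("scene");cv2.imwrite("pics/a4.png",cv2.resize(s["img"][80:230,270:470,::-1],None,fx=3,fy=3))
```

```text
opt yaw 2.7 turn [-0.001 -0.003 -0.   ] shift if unrotated [-0.6  2.1  2.3] shift after turn [-0.6  2.1  2.3]
opt yaw 182.7 turn [-5.000e-03  2.000e-03  3.141e+00] shift if unrotated [-0.6  2.1  2.3] shift after turn [ 0.6 -2.1  2.3]
t 4.5 pos [0.519  0.2986 0.1403] toolx yaw 2.69 q6 [ 0.52  0.51  1.81 -0.    0.82  0.47] F [ 1.62 -1.83  5.89] w 0.0211
```

View pics/a4.png

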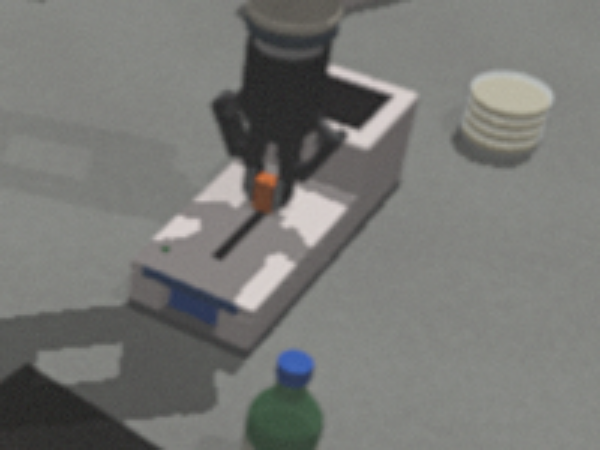

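Request:
arm_command(moves=[0,10,-1,0,0,0,10,0,10,0,0,0,0,10,0,10,0,0,0,0,10,0,10,0,0,0,0,10,0,10,0,0,0,0,10,0,10,0,0,0,0,10,0,8,0,0,0,0,10,0,6,0,0,0,0,10])

```text
time_s: 5.22
ee_pos: [0.5222, 0.2256, 0.1404]
ee_rot: [-3.137, -0.072, -0.005]
wrist_force: [0.6, 12.4, -5.3]
gripper_width: 0.0212
```

Request:
arm_command(moves=[0,2,0,0,0,0,10,0,0,0,0,0,0,10,0,0,0,0,0,0,10])

```text
time_s: 5.47
ee_pos: [0.5222, 0.2238, 0.1404]
ee_rot: [-3.137, -0.072, -0.005]
wrist_force: [0.9, 10.1, -5.6]
gripper_width: 0.0207
```

Run:
```python
from h import *
from plant import arm,cams
goto(.522,.2215,.138,2.7,arm)
s=cams.snapshot("scene");cv2.imwrite("pics/a5.png",cv2.resize(s["img"][80:230,270:470,::-1],None,fx=3,fy=3))
```

```text
opt yaw 2.7 turn [-0.003 -0.003 -0.001] shift if unrotated [-0.4  2.3  2.4] shift after turn [-0.4  2.3  2.4]
opt yaw 182.7 turn [-0.005  0.005  3.14 ] shift if unrotated [-0.4  2.3  2.4] shift after turn [ 0.4 -2.3  2.4]
t 5.4667 pos [0.5222 0.2238 0.1404] toolx yaw 2.63 q6 [0.4  0.47 1.88 0.   0.78 0.35] F [ 0.86 10.07 -5.56] w 0.0207
```

View pics/a5.png

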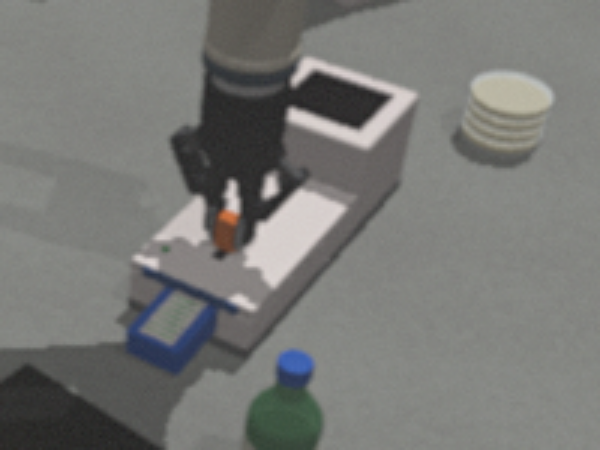

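Request:
arm_command(moves=[0,3,0,0,0,0,10,0,0,0,0,0,0,10])

```text
time_s: 5.68
ee_pos: [0.5223, 0.2228, 0.1404]
ee_rot: [-3.134, -0.07, -0.005]
wrist_force: [-1.2, 24.9, -8.5]
gripper_width: 0.0215
```

Request:
arm_command(moves=[0,-2,0,0,0,0,10,0,0,0,0,0,0,100,0,0,0,0,0,0,100,0,0,0,0,0,0,100,0,0,0,0,0,0,100,0,0,0,0,0,0,100])

```text
time_s: 6.18
ee_pos: [0.5214, 0.221, 0.1396]
ee_rot: [3.141, 0.073, 0.0]
wrist_force: [-0.3, 0.1, 0.2]
gripper_width: 0.08
```

Request:
arm_command(moves=[0,0,-30,0,0,0,100,0,0,-30,0,0,0,100,0,30,-10,0,0,0,100,0,30,0,0,0,0,100,0,30,0,0,0,0,100,0,0,0,0,0,0,100,0,0,0,0,0,0,100])

```text
time_s: 6.77
ee_pos: [0.5255, 0.13, 0.2096]
ee_rot: [-3.141, -0.069, -0.0]
wrist_force: [0.2, -0.8, -0.3]
gripper_width: 0.0855
```

Run:
```python
from h import *
from plant import arm,cams
goto(.526,.128,.15,2.7,arm)
for n in("top","scene"):
    s=cams.snapshot(n);np.savez(n+"1.npz",**s);P,ok=cloud(s)
    hsv=cv2.cvtColor(s["img"],cv2.COLOR_RGB2HSV); H,S,V=[hsv[...,i].astype(int) for i in range(3)]
    m=ok&(H>105)&(H<128)&(S>130)&(P[...,2]>.035)&(P[...,2]<.048)&(P[...,0]>.4)&(P[...,0]<.62)&(P[...,1]>.06)&(P[...,1]<.2)
    print(n,m.sum()); 
    if m.sum()>5: print(fit(P[m]))
    m=ok&(P[...,2]>.03)&(P[...,2]<.05)&(P[...,0]>.4)&(P[...,0]<.62)&(P[...,1]>.06)&(P[...,1]<.145)
    if m.sum()>5: print(m.sum(),fit(P[m]),np.median(P[m][:,2]))
cv2.imwrite("pics/a6.png",cv2.resize(np.load("scene1.npz")["img"][80:230,270:470,::-1],None,fx=3,fy=3))
cv2.imwrite("pics/a7.png",np.load("top1.npz")["img"][:,:,::-1])
```

```text
opt yaw 2.7 turn [-0.    -0.    -0.003] shift if unrotated [ 0.4  2.  59.6] shift after turn [ 0.4  2.  59.6]
opt yaw 182.7 turn [-0.     0.     3.139] shift if unrotated [ 0.4  2.  59.6] shift after turn [-0.4 -2.  59.6]
t 6.7667 pos [0.5255 0.13   0.2096] toolx yaw 2.53 q6 [ 0.24  0.34  1.9  -0.    0.91  0.2 ] F [ 0.16 -0.76 -0.28] w 0.0855
top 92
((525.9246826171875, 103.91011047363281), (53.57047653198242, 20.740360260009766), 3.031827688217163)
211 ((525.9246826171875, 103.91011047363281), (53.57047653198242, 20.740360260009766), 3.031827688217163) 0.03816568857232906
scene 100
((527.506591796875, 121.81100463867188), (57.05961608886719, 61.84172821044922), 5.801449775695801)
336 ((527.4541625976562, 117.55093383789062), (58.5203971862793, 54.982330322265625), 0.7139889001846313) 0.039113399981834815
```

View pics/a6.png

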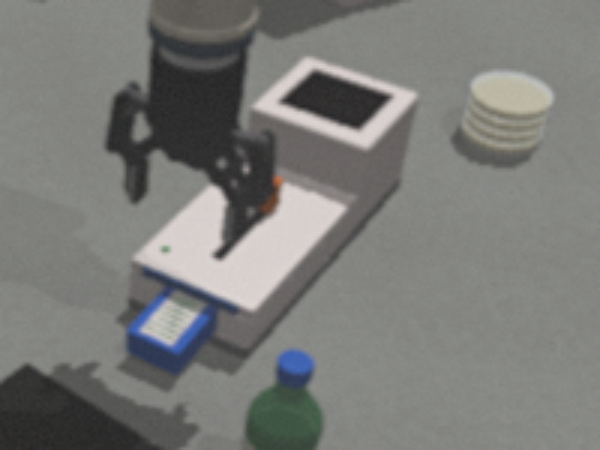

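View pics/a7.png

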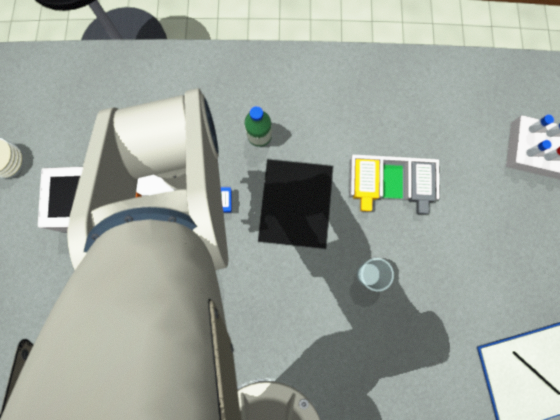

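Run:
```python
from h import *
for n in("top","scene"):
    s=np.load(n+"1.npz");P,ok=cloud(s)
    m=ok&(P[...,2]>.03)&(P[...,2]<.05)&(abs(P[...,0]-.5265)<.024)&(P[...,1]>.097)&(P[...,1]<.15)
    p=P[m]; A=np.c_[np.ones(len(p)),p[:,0]-.5265,p[:,1]-.125]; c,*_=np.linalg.lstsq(A,p[:,2],rcond=None); print(n,len(p),c, np.std(p[:,2]-A@c))
    m2=ok&(P[...,2]>.02)&(P[...,2]<.05)&(abs(P[...,0]-.5265)<.05)&(P[...,1]>.08)&(P[...,1]<.145)
    p=P[m2&(P[...,1]>.1)&(P[...,1]<.14)]
    print(np.percentile(p[p[:,2]>.035][:,0],[1,50,99]))
    print('front y',np.percentile(P[m2][:,1],[0.5,1,2,5]))
```

```text
top 147 [ 0.04023617 -0.00187492  0.0934445 ] 0.0016067822560960846
[0.4991861  0.52880252 0.55220204]
front y [0.09331955 0.09339271 0.09369776 0.09432066]
scene 248 [0.04015619 0.00548414 0.11110323] 0.001634200819675925
[0.49950035 0.52951626 0.55556507]
front y [0.08995541 0.09110117 0.09164842 0.09288653]
```

Request:
arm_command(moves=[0,0,0,0.1,0,-0.003,100,0,0,0,0,0,0,100,0,0,0,0,0,0,100])

```text
time_s: 7.12
ee_pos: [0.5255, 0.1313, 0.2091]
ee_rot: [-3.043, -0.074, 0.004]
wrist_force: [0.8, -0.4, -0.3]
gripper_width: 0.0859
```

Run:
```python
from h import *
from plant import arm,cams
st=arm.read_state();M=R.from_rotvec(st["ee_rot"]).as_matrix()
print(M.round(3), st["ee_pos"]); print(M.T@(np.array([.527,.1195,.0846])-st["ee_pos"])*1000)
```

```text
[[ 0.999  0.048 -0.005]
 [ 0.049 -0.994  0.098]
 [-0.    -0.098 -0.995]] [0.52551242 0.13127488 0.20912162]
[  0.9671389   23.97402562 122.76320972]
```

Request:
arm_command(moves=[1,24,0,0,0,0,100,0,0,30,0,0,0,100,0,0,30,0,0,0,100,0,0,25,0,0,0,100,0,0,20,0,0,0,100,0,0,10,0,0,0,100,0,0,6,0,0,0,100,0,0,0,0,0,0,100])

```text
time_s: 7.78
ee_pos: [0.5267, 0.1202, 0.0857]
ee_rot: [-3.042, -0.077, 0.006]
wrist_force: [-0.1, -0.4, 0.9]
gripper_width: 0.0858
```

Request:
arm_command(moves=[0,0,0,0,0,0,100])

```text
time_s: 7.87
ee_pos: [0.5276, 0.12, 0.0871]
ee_rot: [-3.041, -0.077, 0.003]
wrist_force: [-0.2, 0.1, 0.6]
gripper_width: 0.0851
```

Run:
```python
from h import *
from plant import arm,cams
goto(.527,.1195,.0846,2.7,arm)
s=cams.snapshot("scene");cv2.imwrite("pics/b1.png",cv2.resize(s["img"][100:250,270:470,::-1],None,fx=3,fy=3))
```

```text
opt yaw 2.7 turn [-0.1   -0.001  0.003] shift if unrotated [-0.6  0.7  2.4] shift after turn [-0.6  0.5  2.5]
opt yaw 182.7 turn [ 1.000e-03 -1.560e-01 -3.134e+00] shift if unrotated [-0.6  0.7  2.4] shift after turn [ 0.6 -0.5  2.5]
t 7.8667 pos [0.5276 0.12   0.0871] toolx yaw 2.9 q6 [ 0.17  0.53  1.97  0.17  0.64 -0.01] F [-0.24  0.1   0.56] w 0.0851
```

View pics/b1.png

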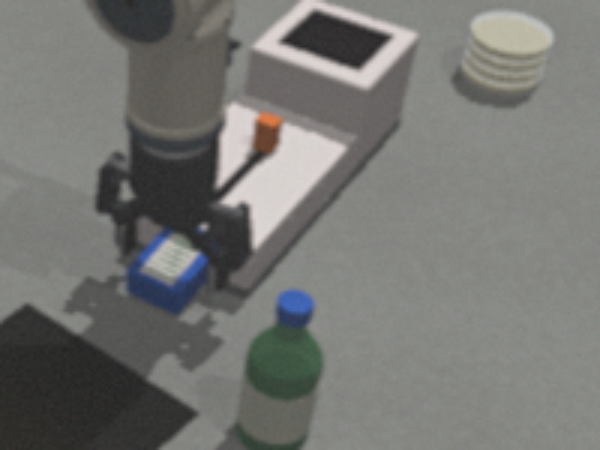

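Request:
arm_command(moves=[0,0,2,0,0,0,100,0,0,0,0,0,0,40,0,0,0,0,0,0,40,0,0,0,0,0,0,40,0,0,0,0,0,0,40,0,0,0,0,0,0,40])

```text
time_s: 8.42
ee_pos: [0.5275, 0.1197, 0.0853]
ee_rot: [-3.041, -0.076, 0.002]
wrist_force: [-1.2, -1.3, 5.6]
gripper_width: 0.0552
```

Run:
```python
from h import *
from plant import arm,cams
goto(.527,.1195,.0846,2.7,arm)
s=cams.snapshot("scene");cv2.imwrite("pics/b2.png",cv2.resize(s["img"][100:250,270:470,::-1],None,fx=3,fy=3))
```

```text
opt yaw 2.7 turn [-0.1   -0.001  0.003] shift if unrotated [-0.5  0.3  0.7] shift after turn [-0.5  0.2  0.7]
opt yaw 182.7 turn [ 2.000e-03 -1.570e-01 -3.135e+00] shift if unrotated [-0.5  0.3  0.7] shift after turn [ 0.5 -0.2  0.7]
t 8.4167 pos [0.5275 0.1197 0.0853] toolx yaw 2.87 q6 [ 0.17  0.53  1.97  0.17  0.64 -0.01] F [-1.23 -1.27  5.64] w 0.0552
```

View pics/b2.png

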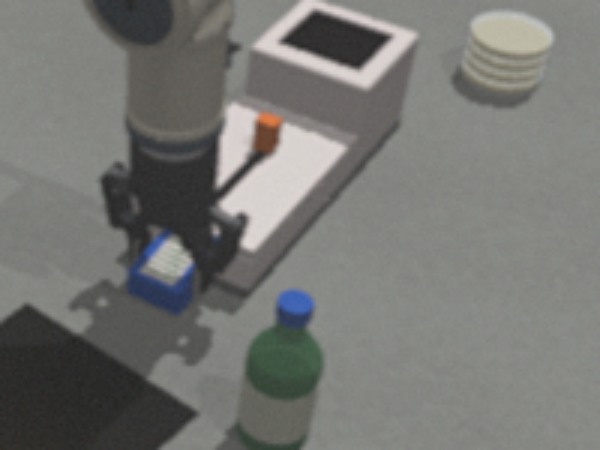

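Request:
arm_command(moves=[0,0,-1.5,-0.03,0,0,40,0,0,-1.5,-0.035,0,0,40,0,0,-0.5,-0.035,0,0,40,0,0,0,0,0,0,40,0,0,0,0,0,0,40])

```text
time_s: 8.88
ee_pos: [0.5277, 0.1198, 0.0888]
ee_rot: [3.14, 0.08, 0.002]
wrist_force: [-0.1, -1.9, 4.9]
gripper_width: 0.0551
```

Run:
```python
from h import *
from plant import arm,cams
goto(.527,.1195,.0883,2.7,arm)
s=cams.snapshot("scene");cv2.imwrite("pics/b3.png",cv2.resize(s["img"][100:250,270:470,::-1],None,fx=3,fy=3))
```

```text
opt yaw 2.7 turn [ 0.    -0.001  0.004] shift if unrotated [-0.7  0.2  0.5] shift after turn [-0.7  0.2  0.5]
opt yaw 182.7 turn [ 2.000e-03  1.000e-03 -3.138e+00] shift if unrotated [-0.7  0.2  0.5] shift after turn [ 0.7 -0.2  0.5]
t 8.8833 pos [0.5277 0.1198 0.0888] toolx yaw 2.91 q6 [ 0.22  0.52  1.96 -0.    0.66  0.17] F [-0.11 -1.92  4.89] w 0.0551
```

View pics/b3.png

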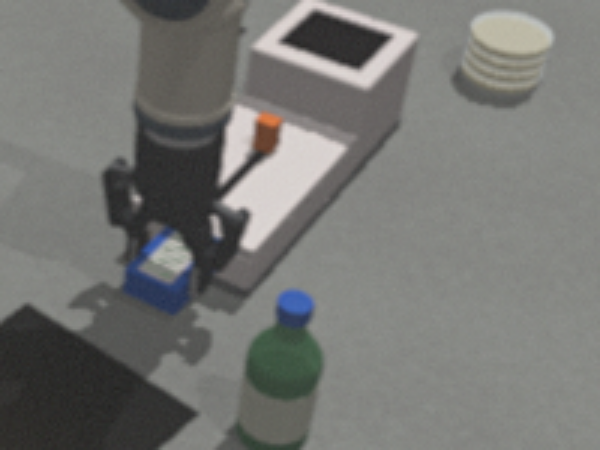

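Request:
arm_command(moves=[0,5,-1,0,0,0,40,0,10,0,0,0,0,40,0,10,0,0,0,0,40,0,10,0,0,0,0,40,0,10,0,0,0,0,40,0,10,0,0,0,0,40,0,10,0,0,0,0,40,0,10,0,0,0,0,40])

```text
time_s: 9.6
ee_pos: [0.5309, 0.0434, 0.089]
ee_rot: [3.141, 0.078, 0.0]
wrist_force: [-0.1, 0.1, -1.1]
gripper_width: 0.0548
```

Request:
arm_command(moves=[0,10,-5,0,0,0,40,0,10,-20,0,0,0,40,0,0,-30,0,0,0,40,0,0,-20,0,0,0,40,0,20,0,0,0,0,40,0,0,0,0,0,0,40])

```text
time_s: 10.1
ee_pos: [0.534, 0.0026, 0.166]
ee_rot: [3.14, 0.078, 0.006]
wrist_force: [0.9, 0.9, -1.1]
gripper_width: 0.0549
```

Run:
```python
from h import *
from plant import arm,cams
goto(.527,0,.18,2.7,arm)
s=cams.snapshot("scene");cv2.imwrite("pics/b4.png",cv2.resize(s["img"][80:280,200:400,::-1],None,fx=3,fy=3))
```

```text
opt yaw 2.7 turn [ 0.001 -0.004  0.003] shift if unrotated [ -7.    2.2 -14.1] shift after turn [ -7.1   2.2 -14. ]
opt yaw 182.7 turn [ 6.000e-03  1.000e-03 -3.139e+00] shift if unrotated [ -7.    2.2 -14.1] shift after turn [  7.1  -2.2 -14. ]
t 10.1 pos [0.534  0.0026 0.166 ] toolx yaw 2.86 q6 [ 0.    0.39  1.94 -0.    0.81 -0.05] F [ 0.93  0.91 -1.15] w 0.0549
```

View pics/b4.png

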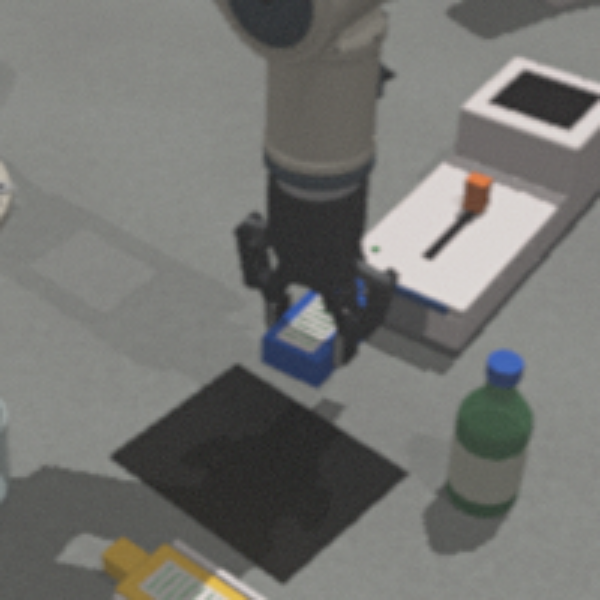

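Request:
arm_command(moves=[0,8,0,0,0,-0.124,40,0,8,0,0,0,-0.124,40,0,8,0,0,0,-0.124,40,0,8,0,0,0,-0.124,40,0,0,0,0,0,-0.124,40,0,0,0,0,0,-0.124,40,0,0,0,0,0,-0.124,40,0,0,0,0,0,-0.124,40])

```text
time_s: 10.82
ee_pos: [0.5398, -0.026, 0.1635]
ee_rot: [-2.719, -1.571, 0.001]
wrist_force: [0.6, 0.1, -1.9]
gripper_width: 0.0546
```

Request:
arm_command(moves=[0,0,0,0,0,-0.124,40,0,0,0,0,0,-0.124,40,0,0,0,0,0,-0.124,40,0,0,0,0,0,-0.124,40,0,0,0,0,0,0,40,0,0,0,0,0,0,40])

```text
time_s: 11.32
ee_pos: [0.5399, -0.026, 0.1636]
ee_rot: [-2.261, -2.18, 0.001]
wrist_force: [0.2, -0.3, -1.3]
gripper_width: 0.0549
```

Run:
```python
from h import *
from plant import arm,cams
goto(.545,-.056,.12,88.2,arm)
s=cams.snapshot("scene");cv2.imwrite("pics/b5.png",cv2.resize(s["img"][80:280,200:400,::-1],None,fx=3,fy=3))
```

```text
opt yaw 88.2 turn [-0.001 -0.    -0.005] shift if unrotated [-29.8   6.2  43.6] shift after turn [-29.8   6.   43.6]
opt yaw 268.2 turn [-0.000e+00  1.000e-03  3.136e+00] shift if unrotated [-29.8   6.2  43.6] shift after turn [29.8 -6.  43.6]
t 11.3167 pos [ 0.5399 -0.026   0.1636] toolx yaw 87.89 q6 [-0.05  0.4   1.93  0.    0.81 -1.59] F [ 0.15 -0.26 -1.28] w 0.0549
```

View pics/b5.png

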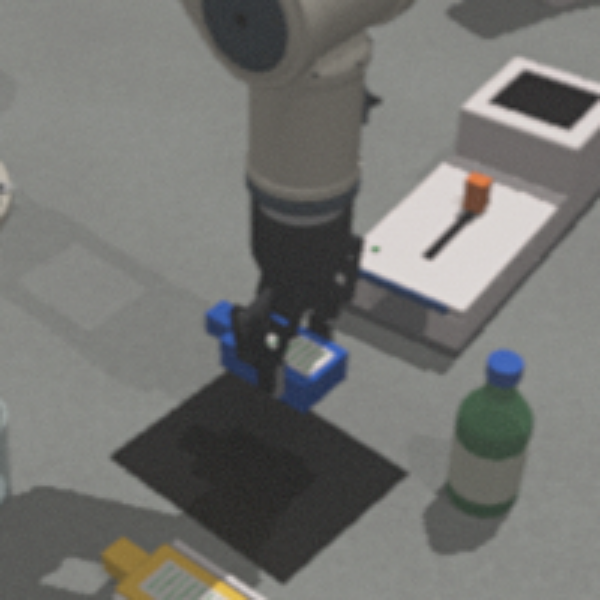

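Request:
arm_command(moves=[-15,3,20,0,0,0,40,-15,3,20,0,0,0,40,0,0,10,0,0,0,40,0,0,10,0,0,0,40,0,0,10,0,0,0,40,0,0,0,0,0,0,40,0,0,0,0,0,0,40])

```text
time_s: 11.95
ee_pos: [0.5451, -0.0558, 0.0937]
ee_rot: [-2.257, -2.184, 0.001]
wrist_force: [-0.1, 1.0, -0.3]
gripper_width: 0.0548
```

Run:
```python
from h import *
from plant import arm,cams
goto(.545,-.056,.08,88.2,arm)
s=cams.snapshot("scene");cv2.imwrite("pics/b6.png",cv2.resize(s["img"][130:280,200:400,::-1],None,fx=3,fy=3))
P,ok=cloud(s);hsv=cv2.cvtColor(s["img"],cv2.COLOR_RGB2HSV); H,S,V=[hsv[...,i].astype(int) for i in range(3)]
m=ok&(H>105)&(H<128)&(S>120)&(P[...,2]>.03)&(P[...,2]<.08)&(P[...,1]<.05)&(P[...,1]>-.15)
p=P[m];print(len(p));
for x0 in np.arange(.44,.6,.01):
    q=p[(p[:,0]>x0)&(p[:,0]<x0+.01)]
    if len(q)>3: print(round(x0,2),len(q),np.percentile(q[:,2],[10,50,90]).round(4))
```

```text
opt yaw 88.2 turn [-0.001 -0.    -0.002] shift if unrotated [-0.3 -0.  13.7] shift after turn [-0.3 -0.1 13.7]
opt yaw 268.2 turn [-0.00e+00  1.00e-03  3.14e+00] shift if unrotated [-0.3 -0.  13.7] shift after turn [ 0.3  0.1 13.7]
t 11.95 pos [ 0.5451 -0.0558  0.0937] toolx yaw 88.11 q6 [-0.1   0.52  1.94  0.    0.68 -1.64] F [-0.05  0.96 -0.32] w 0.0548
275
0.45 6 [0.0443 0.0457 0.0462]
0.46 34 [0.0359 0.0458 0.0476]
0.47 34 [0.0353 0.0465 0.0486]
0.48 10 [0.0409 0.0463 0.0483]
0.49 17 [0.0316 0.0437 0.0481]
0.53 6 [0.0462 0.0477 0.0493]
0.54 6 [0.0459 0.0474 0.0484]
0.55 23 [0.0393 0.0468 0.0496]
0.56 37 [0.0336 0.047  0.0489]
0.57 102 [0.0327 0.0437 0.049 ]
```

View pics/b6.png

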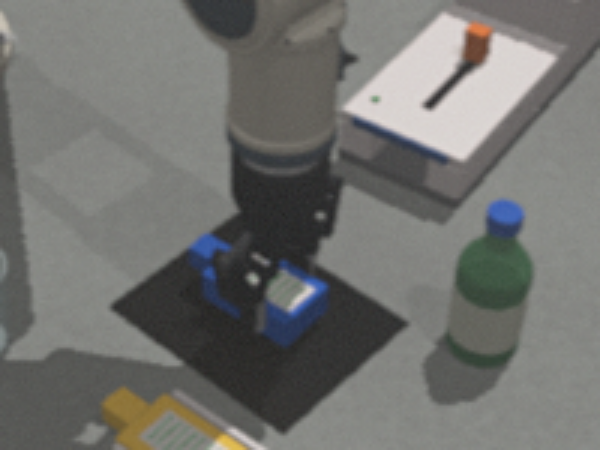

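Request:
arm_command(moves=[0,0,6,0,0,0,40,0,0,5,0,0,0,40,0,0,2,0,0,0,40,0,0,0,0,0,0,40,0,0,0,0,0,0,40])

```text
time_s: 12.42
ee_pos: [0.5452, -0.0562, 0.0809]
ee_rot: [-2.258, -2.185, 0.0]
wrist_force: [0.7, -0.4, -0.8]
gripper_width: 0.0552
```

Request:
arm_command(moves=[0,0,1,0,0,0,40,0,0,0,0,0,0,40,0,0,0,0,0,0,40])

```text
time_s: 12.67
ee_pos: [0.5454, -0.0563, 0.0801]
ee_rot: [2.257, 2.184, 0.0]
wrist_force: [0.5, 1.0, -1.7]
gripper_width: 0.0551
```

Request:
arm_command(moves=[0,0,1,0,0,0,40,0,0,0,0,0,0,40,0,0,0,0,0,0,40])

```text
time_s: 12.92
ee_pos: [0.5456, -0.0563, 0.0797]
ee_rot: [2.257, 2.184, 0.001]
wrist_force: [-1.3, 0.0, 6.4]
gripper_width: 0.0554
```

Request:
arm_command(moves=[0,0,0,0,0,0,55,0,0,0,0,0,0,75,0,0,0,0,0,0,100,0,0,0,0,0,0,100,0,0,0,0,0,0,100,0,0,0,0,0,0,100,0,0,0,0,0,0,100,0,0,0,0,0,0,100])

```text
time_s: 13.58
ee_pos: [0.5453, -0.0563, 0.079]
ee_rot: [2.258, 2.185, 0.0]
wrist_force: [-0.2, -0.8, -0.2]
gripper_width: 0.0853
```

Request:
arm_command(moves=[0,0,-20,0,0,0,100,0,0,-30,0,0,0,100,0,0,-30,0,0,0,100,0,-40,-30,0,0,0,100,0,-40,0,0,0,0,100,0,-30,0,0,0,0,100,0,-30,0,0,0,0,100,0,0,0,0,0,0,100])

```text
time_s: 14.25
ee_pos: [0.4057, -0.0514, 0.1833]
ee_rot: [-2.254, -2.181, 0.006]
wrist_force: [-1.2, 0.4, -0.4]
gripper_width: 0.0854
```

```bash
cat >> h.py <<'E'
def blue(s,zlo,zhi,box,white=True):
    P,ok=cloud(s)
    hsv=cv2.cvtColor(s["img"],cv2.COLOR_RGB2HSV); H,S,V=[hsv[...,i].astype(int) for i in range(3)]
    m=ok&(P[...,2]>zlo)&(P[...,2]<zhi)&(P[...,0]>box[0])&(P[...,0]<box[1])&(P[...,1]>box[2])&(P[...,1]<box[3])&((H>105)&(H<128)&(S>110))
    return P,m
E
python3 - <<'E'
from h import *
from plant import arm,cams
goto(.47,-.056,.08,88.2,arm)
for n in("top","scene"):
    s=cams.snapshot(n);np.savez(n+"2.npz",**s)
    P,m=blue(s,.025,.042,(.38,.65,-.16,.05)); p=P[m]; print(n,len(p))
    if len(p)>5: print(fit(p),np.percentile(p[:,2],[5,50,95]))
    cv2.imwrite(f"pics/c_{n}.png",s["img"][:,:,::-1])
E
```

```text
opt yaw 88.2 turn [-0.006 -0.    -0.002] shift if unrotated [ -2.6  65.  102.9] shift after turn [ -2.6  64.4 103.3]
opt yaw 268.2 turn [-1.00e-03  9.00e-03  3.14e+00] shift if unrotated [ -2.6  65.  102.9] shift after turn [  2.6 -64.4 103.3]
t 14.25 pos [ 0.4057 -0.0514  0.1833] toolx yaw 88.11 q6 [-0.13  0.2   2.18 -0.    0.77 -1.67] F [-1.16  0.44 -0.41] w 0.0854
top 224
((550.8660888671875, -56.51728057861328), (56.3091926574707, 51.991546630859375), 87.14625549316406) [0.0307158  0.03370169 0.03641559]
scene 407
((517.8546142578125, -55.910037994384766), (58.2657470703125, 121.74842071533203), 88.53563690185547) [0.02800629 0.03305849 0.0358027 ]
```

View pics/c_top.png

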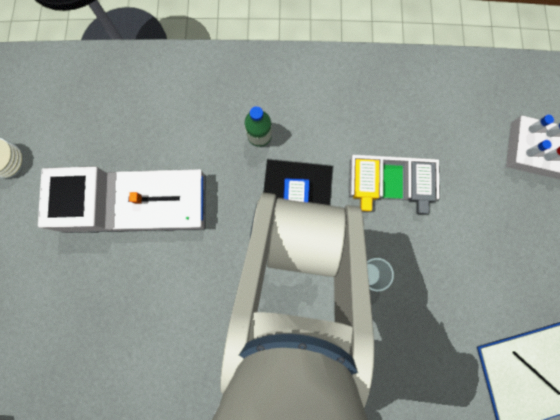

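View pics/c_scene.png

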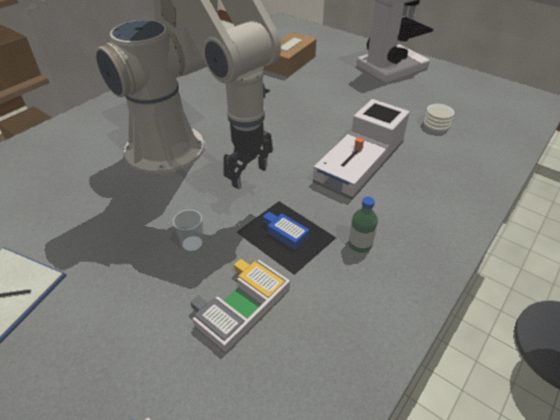

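Request:
arm_command(moves=[-3,32,20,0.006,0,0,60,0,33,20,0,0,0,60,0,0,25,0,0,0,60,0,0,0,0,0,0,60,0,0,0,0,0,0,60])

```text
time_s: 14.77
ee_pos: [0.4766, -0.0569, 0.1176]
ee_rot: [-2.253, -2.18, 0.01]
wrist_force: [-0.1, 0.4, -0.2]
gripper_width: 0.0511
```

Run:
```python
from h import *
from plant import arm,cams
goto(.470,-.0545,.079,88.2,arm)
s=cams.snapshot("scene");cv2.imwrite("pics/d1.png",cv2.resize(s["img"][130:280,200:400,::-1],None,fx=3,fy=3))
```

```text
opt yaw 88.2 turn [-0.009 -0.    -0.001] shift if unrotated [ 2.2 -6.3 38.7] shift after turn [ 2.2 -6.6 38.6]
opt yaw 268.2 turn [-0.     0.014  3.14 ] shift if unrotated [ 2.2 -6.3 38.7] shift after turn [-2.2  6.6 38.6]
t 14.7667 pos [ 0.4766 -0.0569  0.1176] toolx yaw 88.13 q6 [-0.12  0.41  2.07 -0.    0.67 -1.66] F [-0.07  0.43 -0.23] w 0.0511
```

View pics/d1.png

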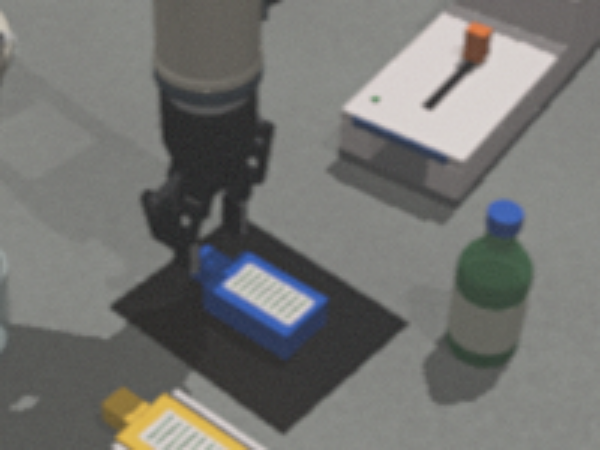

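Request:
arm_command(moves=[2,-6,0,-0.009,0,0,60,0,0,15,0,0,0,60,0,0,15,0,0,0,60,0,0,8,0,0,0,60,0,0,0,0,0,0,60,0,0,0,0,0,0,60])

```text
time_s: 15.32
ee_pos: [0.4707, -0.0548, 0.0814]
ee_rot: [2.256, 2.183, 0.004]
wrist_force: [0.5, -0.0, -0.2]
gripper_width: 0.0513
```

Run:
```python
from h import *
from plant import arm,cams
goto(.470,-.0545,.079,88.2,arm)
s=cams.snapshot("scene");cv2.imwrite("pics/d2.png",cv2.resize(s["img"][130:280,200:400,::-1],None,fx=3,fy=3))
```

```text
opt yaw 88.2 turn [ 0.003 -0.    -0.001] shift if unrotated [ 0.3 -0.7  2.4] shift after turn [ 0.3 -0.7  2.4]
opt yaw 268.2 turn [-0.    -0.005  3.14 ] shift if unrotated [ 0.3 -0.7  2.4] shift after turn [-0.3  0.7  2.4]
t 15.3167 pos [ 0.4707 -0.0548  0.0814] toolx yaw 88.12 q6 [-0.12  0.47  2.11  0.    0.56 -1.66] F [ 0.55 -0.04 -0.21] w 0.0513
```

View pics/d2.png

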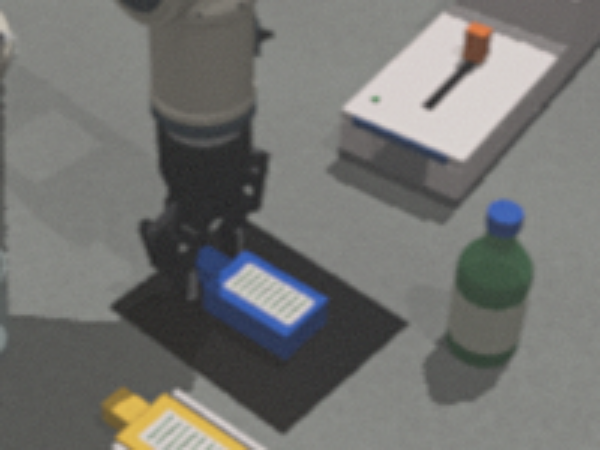

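Lower 2 mm, then close on the tab.

Request:
arm_command(moves=[0,0,2,0,0,0,60,0,0,0,0,0,0,15,0,0,0,0,0,0,15,0,0,0,0,0,0,15,0,0,0,0,0,0,15,0,0,0,0,0,0,15,0,0,0,0,0,0,15])

```text
time_s: 15.95
ee_pos: [0.4711, -0.0548, 0.0794]
ee_rot: [2.256, 2.183, 0.004]
wrist_force: [-1.4, 0.8, 5.6]
gripper_width: 0.0229
```

Request:
arm_command(moves=[0,0,-5,0,0,0,15,0,0,-10,0,0,0,15,0,0,-15,0,0,0,15,0,0,-20,0,0,0,15,0,0,0,0,0,0,15,0,0,0,0,0,0,15])

```text
time_s: 16.45
ee_pos: [0.4714, -0.0549, 0.1302]
ee_rot: [2.254, 2.182, 0.006]
wrist_force: [0.2, 1.2, -1.5]
gripper_width: 0.023
```

Run:
```python
from h import *
from plant import arm,cams
goto(.518,-.283,.13,88.2,arm)
s=cams.snapshot("scene");cv2.imwrite("pics/d3.png",cv2.resize(s["img"][130:280,200:400,::-1],None,fx=3,fy=3))
P,m=blue(s,.05,.1,(.38,.65,-.16,.05)); p=P[m];print(fit(p))
A=np.c_[np.ones(len(p)),p[:,0]-.53]; q=p
for x0 in np.arange(.44,.6,.01):
    q=p[(p[:,0]>x0)&(p[:,0]<x0+.01)]
    if len(q)>3: print(round(x0,2),len(q),np.percentile(q[:,2],[10,50,90]).round(4))
```

```text
opt yaw 88.2 turn [ 0.006  0.    -0.001] shift if unrotated [-226.4   54.1    0.5] shift after turn [-2.265e+02  5.380e+01  2.000e-01]
opt yaw 268.2 turn [ 0.    -0.009  3.14 ] shift if unrotated [-226.4   54.1    0.5] shift after turn [ 2.265e+02 -5.380e+01  2.000e-01]
t 16.45 pos [ 0.4714 -0.0549  0.1302] toolx yaw 88.12 q6 [-0.12  0.38  2.09  0.    0.67 -1.66] F [ 0.18  1.23 -1.51] w 0.023
((523.8936157226562, -57.96282196044922), (56.81576919555664, 111.69559478759766), 88.45205688476562)
0.47 14 [0.0832 0.0846 0.0857]
0.48 36 [0.0791 0.084  0.0861]
0.49 80 [0.0677 0.0836 0.0859]
0.5 41 [0.063  0.0801 0.0852]
0.51 45 [0.0631 0.0816 0.0852]
0.52 40 [0.0619 0.0805 0.0854]
0.53 47 [0.0621 0.0803 0.0856]
0.54 44 [0.0629 0.0791 0.0848]
0.55 45 [0.0619 0.0814 0.085 ]
0.56 43 [0.0616 0.0813 0.0863]
0.57 139 [0.0635 0.0772 0.0843]
```

View pics/d3.png

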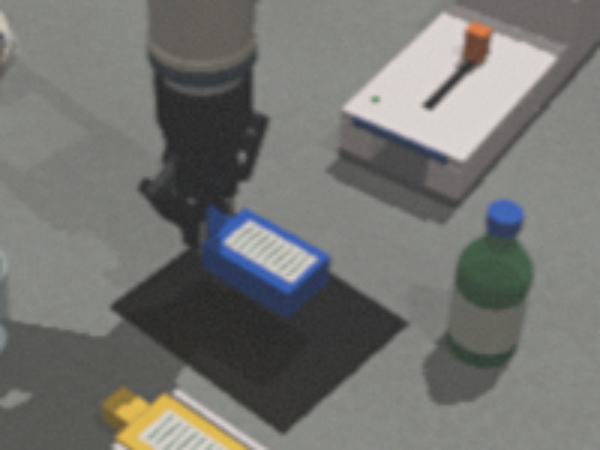

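Request:
arm_command(moves=[0,0,-20,-0.005,0,0,15,-35,8,0,0,0,0,15,-38,8,0,0,0,0,15,-38,8,0,0,0,0,15,-38,8,0,0,0,0,15,-38,8,0,0,0,0,15,-38,8,0,0,0,0,15,0,0,0,0,0,0,15])

```text
time_s: 17.17
ee_pos: [0.5125, -0.2874, 0.1488]
ee_rot: [2.254, 2.175, 0.009]
wrist_force: [-0.5, -0.5, -1.1]
gripper_width: 0.0229
```

Request:
arm_command(moves=[0,0,5,0,0,0,15,0,0,0,0,0,0,15,0,0,0,0,0,0,15])

```text
time_s: 17.42
ee_pos: [0.5102, -0.2799, 0.1429]
ee_rot: [2.255, 2.183, 0.008]
wrist_force: [0.4, 0.6, -0.4]
gripper_width: 0.0232
```

Run:
```python
from h import *
from plant import arm,cams
goto(.514,-.2835,.13,88.2,arm)
for n,c in(("scene",(180,380,200,350)),("top",(300,500,120,270))):
    s=cams.snapshot(n);np.savez(n+"3.npz",**s)
    cv2.imwrite(f"pics/e_{n}.png",cv2.resize(s["img"][c[2]:c[3],c[0]:c[1],::-1],None,fx=3,fy=3))
```

```text
opt yaw 88.2 turn [ 0.005 -0.002 -0.001] shift if unrotated [-3.5  3.9 12.9] shift after turn [-3.5  3.9 12.9]
opt yaw 268.2 turn [-3.000e-03 -9.000e-03  3.141e+00] shift if unrotated [-3.5  3.9 12.9] shift after turn [ 3.5 -3.9 12.9]
t 17.4167 pos [ 0.5102 -0.2799  0.1429] toolx yaw 88.15 q6 [-0.51  0.48  1.85  0.01  0.8  -2.05] F [ 0.36  0.62 -0.38] w 0.0232
```

View pics/e_scene.png

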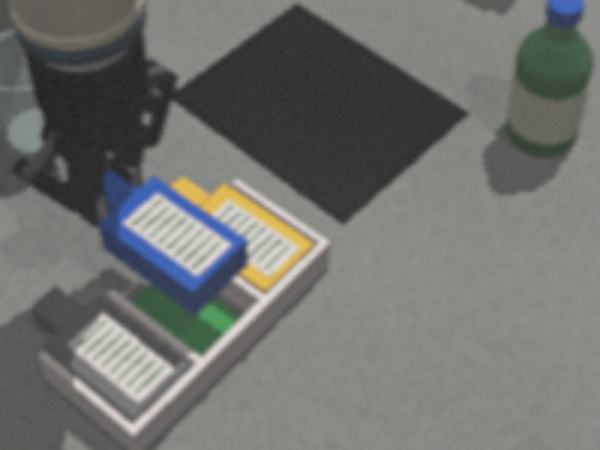

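View pics/e_top.png

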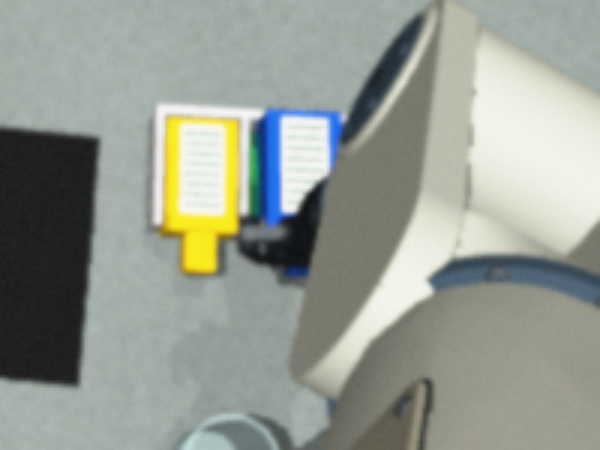

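```bash
cat >> h.py <<'E'
def ext(s,zlo,zhi,box,yaw=-1.8):
    P,ok=cloud(s); hsv=cv2.cvtColor(s["img"],cv2.COLOR_RGB2HSV)
    a=np.radians(yaw); L=np.stack([P[...,0]*np.cos(a)+P[...,1]*np.sin(a),-P[...,0]*np.sin(a)+P[...,1]*np.cos(a),P[...,2]],-1)
    m=ok&(L[...,2]>zlo)&(L[...,2]<zhi)&(L[...,0]>box[0])&(L[...,0]<box[1])&(L[...,1]>box[2])&(L[...,1]<box[3])
    return L,m,hsv
E
python3 - <<'E'
from h import *
from plant import arm
a=np.radians(-1.8); Rl=np.array([[np.cos(a),np.sin(a)],[-np.sin(a),np.cos(a)]])
st=arm.read_state(); print("tcp lane-rot frame",Rl@st["ee_pos"][:2])
# rack, from initial images
for n in("top","scene"):
    s=np.load(n+"0.npz")
    L,m,h=ext(s,.03,.042,(.45,.72,-.45,-.1))
    p=L[m]; 
    b=p[(p[:,0]>.56)&(p[:,0]<.62)]
    print(n,"rack y ext",np.percentile(b[:,1],[.5,1,99,99.5]).round(4),"mid",np.mean(np.percentile(b[:,1],[.5,99.5])).round(4))
    e=p[(p[:,1]>-.30)&(p[:,1]<-.24)]; print(" rack x max",np.percentile(p[:,0],[98,99,99.5,99.9]).round(4))
    # yellow body, grey
    H,S,V=[h[...,i].astype(int) for i in range(3)]
    y=L[m&(H>18)&(H<32)&(S>140)]; b=y[(y[:,0]>.56)&(y[:,0]<.61)]; print(" yellow y",np.percentile(b[:,1],[1,99]).round(4),"x",np.percentile(y[:,0],[.5,99.5]).round(4))
for n in("top","scene"):
    s=np.load(n+"3.npz")
    L,m,h=ext(s,.085,.106,(.5,.68,-.36,-.2))
    H,S,V=[h[...,i].astype(int) for i in range(3)]
    p=L[m&(((H>105)&(H<128)&(S>110))|((V>140)&(S<60)))]
    print(n,len(p)); b=p[(p[:,0]>.56)&(p[:,0]<.61)]
    print(" y",np.percentile(b[:,1],[.5,1,99,99.5]).round(4),"x",np.percentile(p[:,0],[.5,1,99,99.5]).round(4),"z",np.median(p[:,2]))
    for lo,hi in((.55,.565),(.6,.615)):
        b=p[(p[:,0]>lo)&(p[:,0]<hi)]; print("  ",np.percentile(b[:,1],[1,99]).round(4),np.median(b[:,2]).round(4))
E
```

```text
tcp lane-rot frame [ 0.51938338 -0.26376131]
top rack y ext [-0.3675 -0.367  -0.1662 -0.166 ] mid -0.2668
 rack x max [0.6378 0.6387 0.639  0.6397]
 yellow y [-0.2267 -0.1731] x [0.5138 0.6307]
scene rack y ext [-0.369  -0.3685 -0.1668 -0.1658] mid -0.2674
 rack x max [0.6415 0.6419 0.6424 0.6427]
 yellow y [-0.2283 -0.1744] x [0.5153 0.6321]
top 734
 y [-0.2866 -0.2864 -0.2336 -0.2334] x [0.5051 0.5054 0.6226 0.6235] z 0.09771139261451603
   [-0.2624 -0.234 ] 0.0976
   [-0.2888 -0.2335] 0.0982
scene 1026
 y [-0.2916 -0.2913 -0.2366 -0.2357] x [0.5127 0.5155 0.6255 0.626 ] z 0.09691569198981836
   [-0.2917 -0.2364] 0.0969
   [-0.2912 -0.2378] 0.0972
```

Request:
arm_command(moves=[-4.5,4,0,0.005,0,0,15,0,0,10,0,0,0,15,0,0,10,0,0,0,15,0,0,3,0,0,0,15,0,0,0,0,0,0,15,0,0,0,0,0,0,15])

```text
time_s: 18.02
ee_pos: [0.5148, -0.2856, 0.1206]
ee_rot: [2.257, 2.184, 0.003]
wrist_force: [0.1, 0.7, -1.1]
gripper_width: 0.0232
```

```bash
cat > meas.py <<'E'
from h import *
from plant import arm,cams
import sys
goto(.514,-.2835,.13,88.2,arm)
a=np.radians(-1.8); Rl=np.array([[np.cos(a),np.sin(a)],[-np.sin(a),np.cos(a)]])
st=arm.read_state(); print("tcp lane-rot frame",Rl@st["ee_pos"][:2])
zt=st["ee_pos"][2]-.0467
for n,c in(("scene",(180,380,200,350)),("top",(300,500,120,270))):
    s=cams.snapshot(n)
    cv2.imwrite(f"pics/{sys.argv[1]}_{n}.png",cv2.resize(s["img"][c[2]:c[3],c[0]:c[1],::-1],None,fx=3,fy=3))
    L,m,h=ext(s,zt-.011,zt+.011,(.5,.68,-.36,-.2))
    H,S,V=[h[...,i].astype(int) for i in range(3)]
    p=L[m&(H>105)&(H<128)&(S>110)]
    print(n,len(p)); 
    for lo,hi in((.55,.565),(.56,.61),(.6,.615)):
        b=p[(p[:,0]>lo)&(p[:,0]<hi)]; print(" y",np.percentile(b[:,1],[.5,99.5]).round(4),np.mean(np.percentile(b[:,1],[.5,99.5])).round(4),np.median(b[:,2]).round(4))
    print(" x",np.percentile(p[:,0],[.5,1,99,99.5]).round(4),"z",np.median(p[:,2]))
E
python3 meas.py f
```

```text
opt yaw 88.2 turn [ 0.002 -0.001 -0.001] shift if unrotated [ 2.1 -0.9 -9.4] shift after turn [ 2.1 -0.9 -9.4]
opt yaw 268.2 turn [-1.00e-03 -3.00e-03  3.14e+00] shift if unrotated [ 2.1 -0.9 -9.4] shift after turn [-2.1  0.9 -9.4]
t 18.0167 pos [ 0.5148 -0.2856  0.1206] toolx yaw 88.13 q6 [-0.51  0.53  1.84  0.    0.77 -2.05] F [ 0.12  0.68 -1.12] w 0.0232
tcp lane-rot frame [ 0.52352649 -0.26932345]
scene 521
 y [-0.2976 -0.2424] -0.27 0.0742
 y [-0.2974 -0.244 ] -0.2707 0.0738
 y [-0.2969 -0.2436] -0.2703 0.0741
 x [0.5178 0.5193 0.63   0.6304] z 0.07389707889767351
top 299
 y [-0.2557 -0.2393] -0.2475 0.0743
 y [-0.2918 -0.2393] -0.2656 0.0741
 y [-0.2935 -0.2393] -0.2664 0.0744
 x [0.5093 0.5095 0.6276 0.6279] z 0.07436318057964011
```

View pics/f_scene.png

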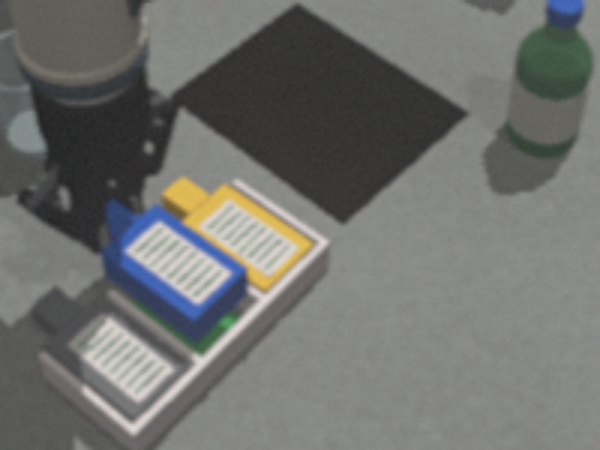

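View pics/f_top.png

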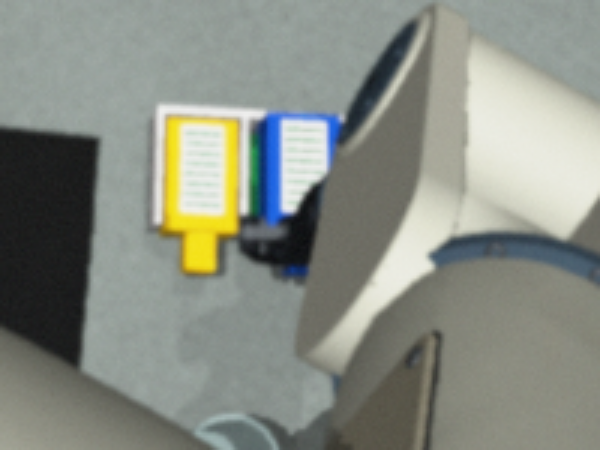

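Request:
arm_command(moves=[1.5,0,5,0,0,0,15,0,0,0,0,0,0,15,0,0,0,0,0,0,15,0,0,0,0,0,0,15])

```text
time_s: 18.45
ee_pos: [0.5152, -0.2844, 0.1163]
ee_rot: [2.256, 2.183, 0.003]
wrist_force: [-0.1, -0.1, -1.3]
gripper_width: 0.023
```

```bash
python3 meas.py g
python3 - <<'E'
from h import *
from plant import cams
from scipy.ndimage import zoom
for n,c in(("scene",(205,305,255,330)),("top",(345,445,145,220))):
    f=np.mean([cams.snapshot(n)["img"].astype(float) for _ in range(4)],0)
    cv2.imwrite(f"pics/gz_{n}.png",cv2.resize(f[c[2]:c[3],c[0]:c[1],::-1],None,fx=8,fy=8,interpolation=cv2.INTER_CUBIC))
E
```

```text
opt yaw 88.2 turn [ 0.003 -0.    -0.001] shift if unrotated [  0.8  -1.2 -13.7] shift after turn [  0.8  -1.3 -13.7]
opt yaw 268.2 turn [-0.    -0.005  3.14 ] shift if unrotated [  0.8  -1.2 -13.7] shift after turn [ -0.8   1.3 -13.7]
t 18.45 pos [ 0.5152 -0.2844  0.1163] toolx yaw 88.13 q6 [-0.51  0.53  1.85  0.    0.76 -2.05] F [-0.13 -0.13 -1.27] w 0.023
tcp lane-rot frame [ 0.52392733 -0.26805521]
scene 516
 y [-0.2966 -0.2417] -0.2691 0.0698
 y [-0.296  -0.2427] -0.2693 0.0697
 y [-0.2958 -0.2429] -0.2693 0.0698
 x [0.5168 0.5184 0.6304 0.6305] z 0.06968015005361322
top 292
 y [-0.2513 -0.2384] -0.2449 0.0696
 y [-0.2882 -0.2381] -0.2631 0.07
 y [-0.2906 -0.2381] -0.2644 0.0703
 x [0.5096 0.5096 0.6274 0.6277] z 0.06989698808939998[ WARN:0@8.899] global loadsave.cpp:1063 imwrite_ Unsupported depth image for selected encoder is fallbacked to CV_8U.
```

View pics/gz_scene.png

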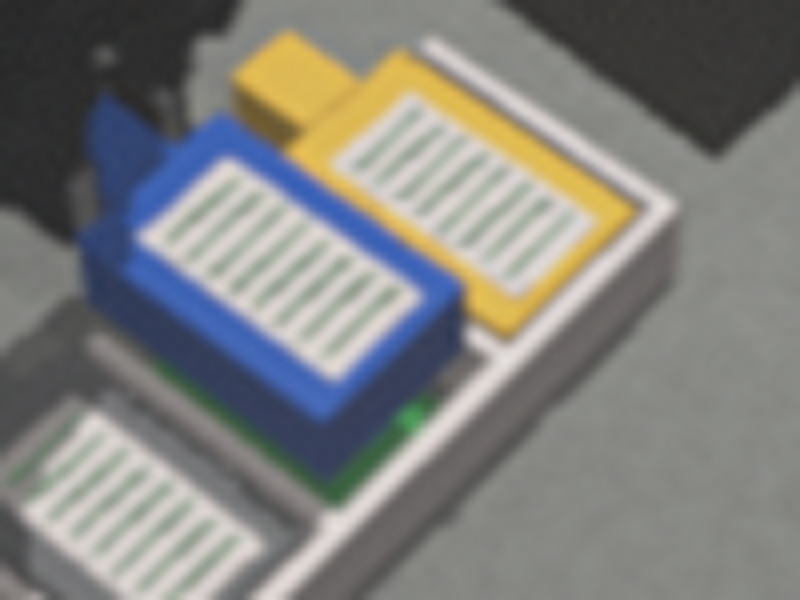

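View pics/gz_top.png

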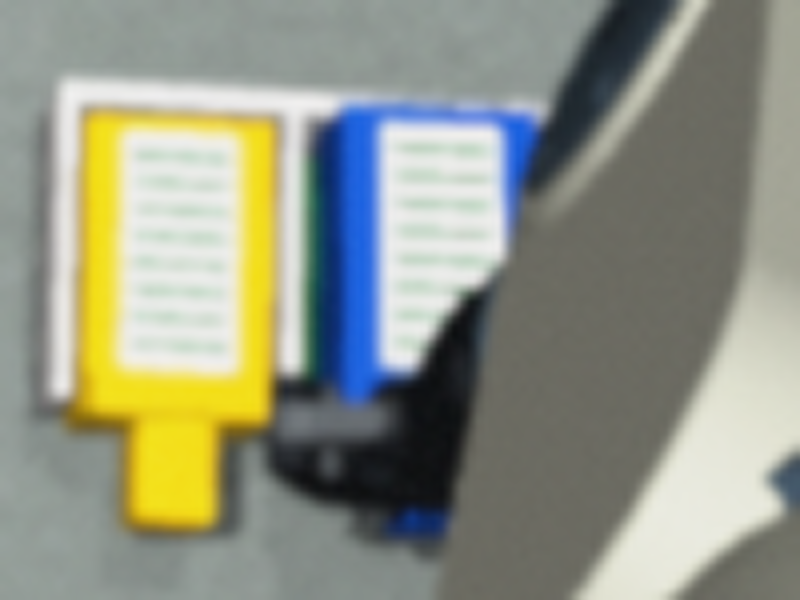

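```bash
cat > un.py <<'E'
from h import *
def unp(s,u,v,z):
    n=cv2.undistortPoints(np.array([[[u,v]]],float),s["K"],np.array([float(s["k1"]),0,0,0,0])).ravel()
    Rm=R.from_rotvec(np.asarray(s["rvec"]).ravel()).as_matrix();t=np.asarray(s["tvec"]).ravel()
    C=-Rm.T@t; d=Rm.T@np.array([n[0],n[1],1]); p=C+d*(z-C[2])/d[2]
    a=np.radians(-1.8); return np.array([p[0]*np.cos(a)+p[1]*np.sin(a),-p[0]*np.sin(a)+p[1]*np.cos(a)])*1000
E
python3 - <<'E'
from un import *
s=np.load("scene0.npz");t=np.load("top0.npz")
def S(x,y,z):return unp(s,205+(x+.5)/8-.5,255+(y+.5)/8-.5,z).round(1)
def T(x,y,z):return unp(t,345+(x+.5)/8-.5,145+(y+.5)/8-.5,z).round(1)
print("scene: cass top near",S(130,250,.0697),S(325,418,.0697)," far",S(225,115,.0697),S(462,290,.0697))
print(" cass bottom near",S(85,305,.0397),S(325,480,.0397))
print(" grey divider lower edge/upper edge",S(110,335,.036),S(335,505,.036), "yellow divider right end",S(490,355,.036),S(465,335,.036))
print(" rack corner far",S(680,208,.036), S(425,38,.036))
print("top: divider inner",T(307,250,.036),"outer",T(279,250,.036)," cass top left",T(341,250,.0697)," bottom left",T(326,250,.0397),"rack left outer",T(57,250,.036),T(80,250,.036))
print("rack front y edge",T(180,78,.036),T(180,105,.036),"cass front",T(450,108,.0697))
E
```

```text
scene: cass top near [ 554.9 -288.8] [ 629.4 -293.7]  far [ 542.7 -240.8] [ 630.  -242.5]
 cass bottom near [ 540.7 -295.7] [ 627.4 -294. ]
 grey divider lower edge/upper edge [ 550.6 -296.6] [ 632.6 -296.1] yellow divider right end [ 633.  -236.1] [ 623.7 -235.6]
 rack corner far [ 641.5 -166.1] [ 546.8 -166.3]
top: divider inner [ 593.3 -237.9] outer [ 592.9 -229.8]  cass top left [ 585.4 -239.2]  bottom left [ 592.6 -242.5] rack left outer [ 589.6 -165.4] [ 589.9 -172. ]
rack front y edge [ 642.8 -200.5] [ 634.7 -200.5] cass front [ 628.  -270.1]
```

Request:
arm_command(moves=[1.5,3,0,0,0,0,15,0,0,4,0,0,0,15,0,0,3,0,0,0,15,0,0,0,0,0,0,15,0,0,0,0,0,0,15])

```text
time_s: 19.37
ee_pos: [0.5181, -0.2828, 0.1088]
ee_rot: [2.256, 2.184, 0.003]
wrist_force: [-0.3, -0.4, -1.1]
gripper_width: 0.0233
```

```bash
python3 meas.py h2
python3 - <<'E'
from h import *
from plant import cams
for n,c in(("scene",(205,305,255,330)),("top",(345,445,145,220))):
    f=np.mean([cams.snapshot(n)["img"].astype(float) for _ in range(4)],0)
    cv2.imwrite(f"pics/hz_{n}.png",cv2.resize(f[c[2]:c[3],c[0]:c[1],::-1],None,fx=8,fy=8,interpolation=cv2.INTER_CUBIC).clip(0,255).astype(np.uint8))
E
```

```text
opt yaw 88.2 turn [ 0.002 -0.    -0.001] shift if unrotated [ -0.8  -4.  -21.2] shift after turn [ -0.8  -4.  -21.2]
opt yaw 268.2 turn [-1.00e-03 -4.00e-03  3.14e+00] shift if unrotated [ -0.8  -4.  -21.2] shift after turn [  0.8   4.  -21.2]
t 19.3667 pos [ 0.5181 -0.2828  0.1088] toolx yaw 88.12 q6 [-0.5   0.55  1.84  0.    0.75 -2.04] F [-0.35 -0.4  -1.09] w 0.0233
tcp lane-rot frame [ 0.52669726 -0.26643141]
scene 504
 y [-0.2948 -0.2398] -0.2673 0.0621
 y [-0.2949 -0.2403] -0.2676 0.0622
 y [-0.2949 -0.2412] -0.268 0.0623
 x [0.5205 0.522  0.6335 0.6336] z 0.06218245323730348
top 284
 y [-0.2512 -0.2367] -0.2439 0.0627
 y [-0.2479 -0.2365] -0.2422 0.0623
 y [-0.2857 -0.2363] -0.261 0.0625
 x [0.5127 0.5127 0.6306 0.6307] z 0.062477075737953996
```

View pics/hz_scene.png

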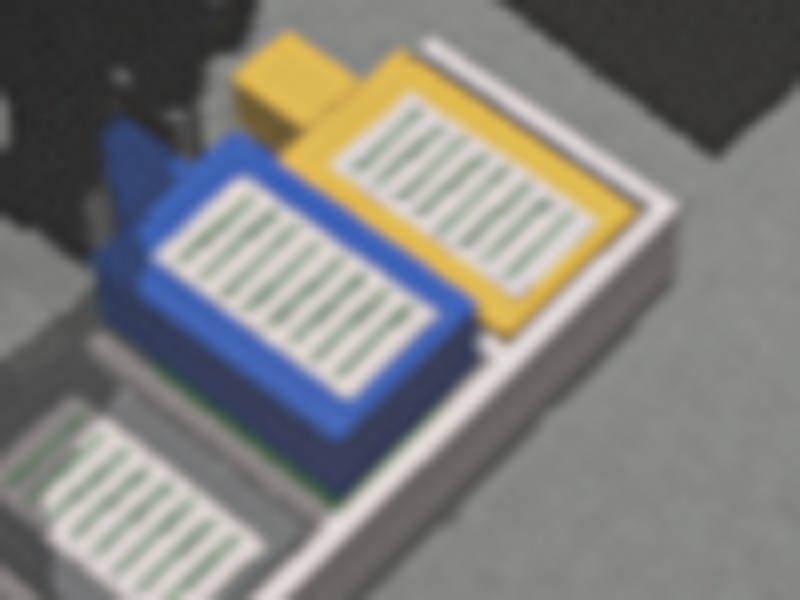

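View pics/hz_top.png

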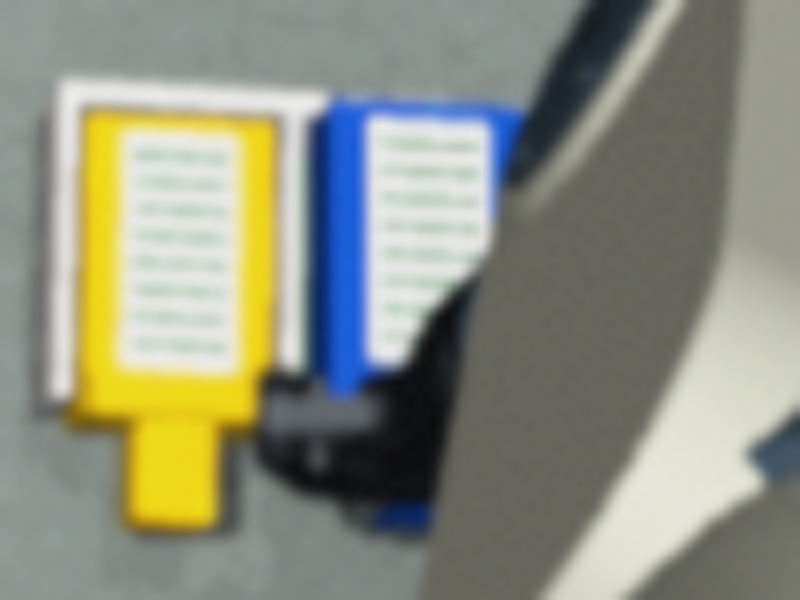

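Request:
arm_command(moves=[0,0,4,0,0,0,15,0,0,4,0,0,0,15,0,0,0,0,0,0,15,0,0,0,0,0,0,15])

```text
time_s: 20.2
ee_pos: [0.518, -0.2829, 0.1008]
ee_rot: [2.257, 2.184, 0.003]
wrist_force: [-0.0, 0.0, -2.3]
gripper_width: 0.0232
```

Request:
arm_command(moves=[0,0,4,0,0,0,15,0,0,4,0,0,0,15,0,0,4,0,0,0,15,0,0,0,0,0,0,15,0,0,0,0,0,0,15])

```text
time_s: 20.62
ee_pos: [0.5181, -0.2829, 0.0888]
ee_rot: [2.256, 2.184, 0.003]
wrist_force: [1.3, -0.1, -1.9]
gripper_width: 0.0229
```

Request:
arm_command(moves=[0,0,2,0,0,0,15,0,0,2,0,0,0,15,0,0,0,0,0,0,15,0,0,0,0,0,0,15])

```text
time_s: 20.95
ee_pos: [0.5183, -0.283, 0.0852]
ee_rot: [2.256, 2.183, 0.003]
wrist_force: [0.2, 1.1, -0.5]
gripper_width: 0.023
```

Request:
arm_command(moves=[0,0,1,0,0,0,15,0,0,0,0,0,0,15,0,0,0,0,0,0,15])

```text
time_s: 21.2
ee_pos: [0.5184, -0.283, 0.0843]
ee_rot: [2.256, 2.183, 0.003]
wrist_force: [-0.6, -0.1, -0.8]
gripper_width: 0.0227
```

```bash
python3 meas.py i
python3 - <<'E'
from h import *
from plant import cams
for n,c in(("scene",(205,305,255,330)),("top",(345,445,145,220))):
    f=np.mean([cams.snapshot(n)["img"].astype(float) for _ in range(4)],0)
    cv2.imwrite(f"pics/iz_{n}.png",cv2.resize(f[c[2]:c[3],c[0]:c[1],::-1],None,fx=8,fy=8,interpolation=cv2.INTER_CUBIC).clip(0,255).astype(np.uint8))
E
```

```text
opt yaw 88.2 turn [ 0.003 -0.    -0.001] shift if unrotated [ -0.6  -4.2 -45.7] shift after turn [ -0.6  -4.4 -45.7]
opt yaw 268.2 turn [-0.    -0.005  3.14 ] shift if unrotated [ -0.6  -4.2 -45.7] shift after turn [  0.6   4.4 -45.7]
t 21.2 pos [ 0.5184 -0.283   0.0843] toolx yaw 88.12 q6 [-0.5   0.58  1.85  0.    0.7  -2.04] F [-0.57 -0.05 -0.8 ] w 0.0227
tcp lane-rot frame [ 0.52701686 -0.26659454]
scene 455
 y [-0.2944 -0.24  ] -0.2672 0.038
 y [-0.2949 -0.2391] -0.267 0.0376
 y [-0.2937 -0.2389] -0.2663 0.0375
 x [0.5207 0.5221 0.6323 0.6326] z 0.037761164569102
top 223
 y [-0.2536 -0.2374] -0.2455 0.0379
 y [-0.2476 -0.2371] -0.2423 0.038
 y [-0.2474 -0.2374] -0.2424 0.0379
 x [0.5126 0.5126 0.6308 0.6325] z 0.03793725011816541
```

View pics/iz_scene.png

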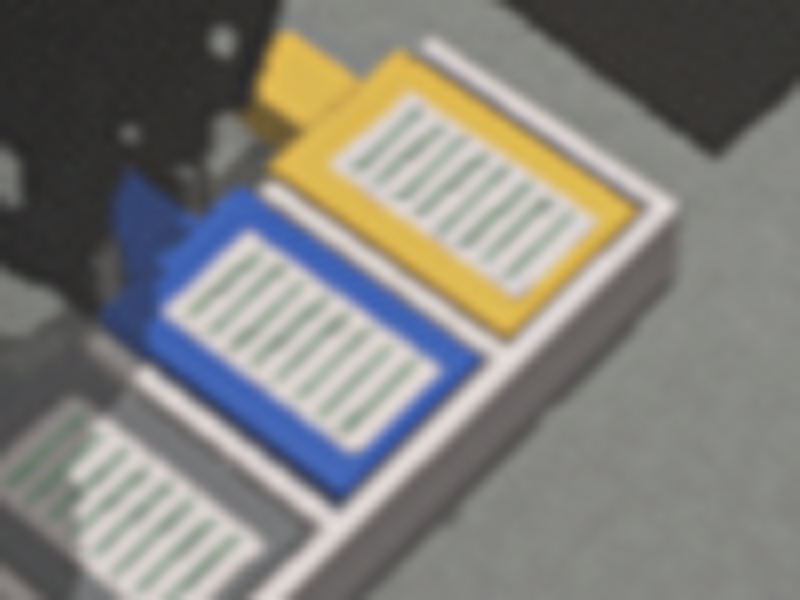

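View pics/iz_top.png

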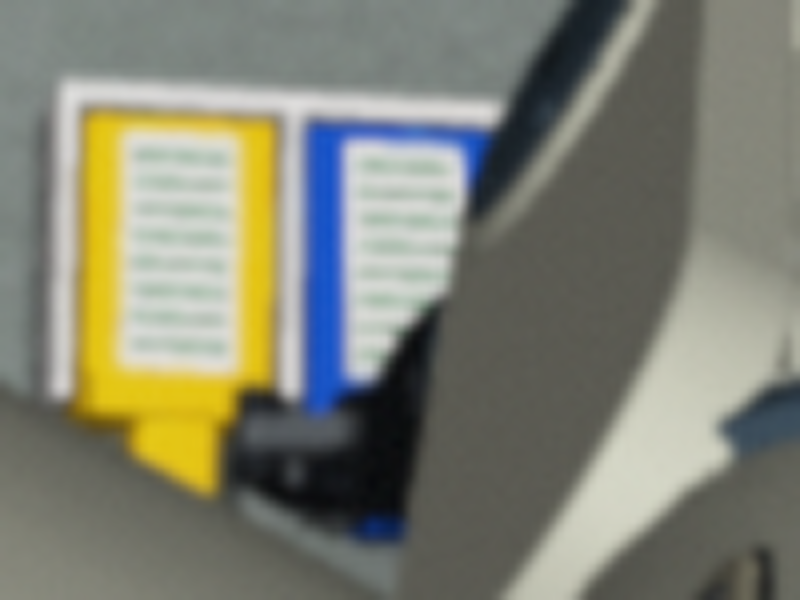

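Request:
arm_command(moves=[0,0,1,0,0,0,15,0,0,0,0,0,0,15,0,0,0,0,0,0,15])

```text
time_s: 21.95
ee_pos: [0.5183, -0.283, 0.0832]
ee_rot: [2.256, 2.183, 0.003]
wrist_force: [-0.2, -0.2, -1.6]
gripper_width: 0.023
```

Request:
arm_command(moves=[0,0,1,0,0,0,15,0,0,0,0,0,0,15,0,0,0,0,0,0,15])

```text
time_s: 22.2
ee_pos: [0.5185, -0.2831, 0.0825]
ee_rot: [2.256, 2.183, 0.004]
wrist_force: [-0.3, 0.8, 2.3]
gripper_width: 0.0229
```

Request:
arm_command(moves=[0,1,0,0,0,0,15,0,0.5,0,0,0,0,15,0,0,0,0,0,0,15,0,0,0,0,0,0,15])

```text
time_s: 22.53
ee_pos: [0.5196, -0.283, 0.0824]
ee_rot: [2.256, 2.184, 0.003]
wrist_force: [-3.3, 0.0, 5.8]
gripper_width: 0.0228
```

Request:
arm_command(moves=[0,1,0,0,0,0,15,0,0.5,0,0,0,0,15,0,0,0,0,0,0,15,0,0,0,0,0,0,15])

```text
time_s: 22.87
ee_pos: [0.5204, -0.283, 0.0824]
ee_rot: [2.257, 2.185, 0.002]
wrist_force: [-7.2, -0.7, 8.5]
gripper_width: 0.0232
```

Request:
arm_command(moves=[0,0,0,0,0,0,35,0,0,0,0,0,0,50,0,0,0,0,0,0,50,0,0,0,0,0,0,50,0,0,0,0,0,0,50])

```text
time_s: 23.28
ee_pos: [0.5216, -0.2831, 0.0822]
ee_rot: [2.256, 2.183, 0.004]
wrist_force: [-0.3, 0.6, 0.8]
gripper_width: 0.0428
```

Request:
arm_command(moves=[0,0,-10,0,0,0,50,0,0,-20,0,0,0,50,0,0,-30,0,0,0,50,0,0,-40,0,0,0,50,0,0,-40,0,0,0,50,30,-30,-30,0,0,0,50,40,0,0,0,0,0,50,40,0,0,0,0,0,50])

```text
time_s: 23.95
ee_pos: [0.5002, -0.1783, 0.2491]
ee_rot: [2.256, 2.177, 0.007]
wrist_force: [1.5, 0.2, -0.7]
gripper_width: 0.0425
```

Request:
arm_command(moves=[40,0,0,0,0,0,50,40,0,0,0,0,0,50,40,0,0,0,0,0,50,40,0,0,0,0,0,50,40,0,0,0,0,0,50,40,0,0,0,0,0,50,0,0,0,0,0,0,50,0,0,0,0,0,0,50])

```text
time_s: 24.62
ee_pos: [0.5081, 0.0636, 0.247]
ee_rot: [2.251, 2.187, 0.004]
wrist_force: [0.2, 0.1, 0.2]
gripper_width: 0.043
```

```bash
python3 meas.py j
python3 - <<'E'
from h import *
from plant import cams
for n,c in(("scene",(205,305,255,330)),("top",(345,445,145,220))):
    s=cams.snapshot(n); f=np.mean([cams.snapshot(n)["img"].astype(float) for _ in range(4)],0)
    cv2.imwrite(f"pics/jz_{n}.png",cv2.resize(f[c[2]:c[3],c[0]:c[1],::-1],None,fx=8,fy=8,interpolation=cv2.INTER_CUBIC).clip(0,255).astype(np.uint8))
    cv2.imwrite(f"pics/jf_{n}.png",s["img"][:,:,::-1])
    L,m,h=ext(s,.028,.042,(.45,.72,-.45,-.1)); H,S,V=[h[...,i].astype(int) for i in range(3)]
    y=L[m&(H>18)&(H<32)&(S>140)]; print(" yellow y",np.percentile(y[:,1],[1,99]).round(4),"x",np.percentile(y[:,0],[.5,99.5]).round(4))
    b=L[m&(H>105)&(H<128)&(S>110)]; print(" blue y",np.percentile(b[:,1],[.5,99.5]).round(4),"x",np.percentile(b[:,0],[.5,99.5]).round(4))
    bb=b[b[:,0]>.55]; A=np.c_[np.ones(len(b)),b[:,0]-.58,b[:,1]+.267]; print(np.linalg.lstsq(A,b[:,2],rcond=None)[0])
E
```

```text
opt yaw 88.2 turn [ 0.004 -0.     0.003] shift if unrotated [-346.8   15.5  117. ] shift after turn [-346.7   16.8  117. ]
opt yaw 268.2 turn [ 0.     0.006 -3.139] shift if unrotated [-346.8   15.5  117. ] shift after turn [346.7 -16.8 117. ]
t 24.6167 pos [0.5081 0.0636 0.247 ] toolx yaw 88.35 q6 [ 0.12  0.24  1.93 -0.    0.96 -1.42] F [0.23 0.08 0.2 ] w 0.043
tcp lane-rot frame [0.5058067  0.07949399]
scene 0
 yellow y [-0.2285 -0.1753] x [0.5157 0.6319]
 blue y [-0.2939 -0.239 ] x [0.5167 0.633 ]
[0.03614283 0.0019129  0.0089516 ]
 yellow y [-0.227  -0.1734] x [0.5134 0.6309]
 blue y [-0.2925 -0.2373] x [0.5147 0.6317]
[ 0.03641473  0.00326063 -0.00501466]Traceback (most recent call last):
  File "meas.py", line 16, in <module>
    b=p[(p[:,0]>lo)&(p[:,0]<hi)]; print(" y",np.percentile(b[:,1],[.5,99.5]).round(4),np.mean(np.percentile(b[:,1],[.5,99.5])).round(4),np.median(b[:,2]).round(4))
                                             ~~~~~~~~~~~~~^^^^^^^^^^^^^^^^^^
    return _quantile_unchecked(
        a, q, axis, out, overwrite_input, method, keepdims, weights)
    return _ureduce(a,
                    func=_quantile_ureduce_func,
    ...<5 lines>...
                    overwrite_input=overwrite_input,
                    method=method)
    r = func(a, **kwargs)
    result = _quantile(arr,
                       quantiles=q,
    ...<2 lines>...
                       out=out,
                       weights=wgt)
    slices_having_nans = np.isnan(arr[-1, ...])
                                  ~~~^^^^^^^^^
IndexError: index -1 is out of bounds for axis 0 with size 0
```

View pics/jz_top.png

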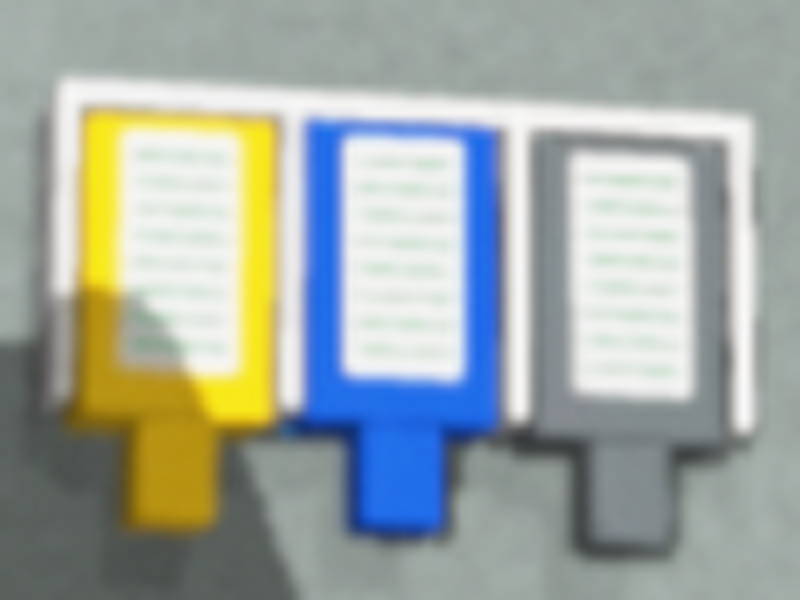

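View pics/jf_scene.png

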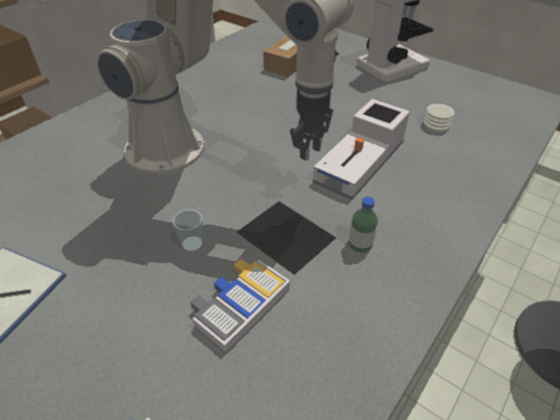

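```bash
python3 -c "
from plant import order
print(order.close_job())"
```

```text
the job is handed in; nothing more can be done
None
```

The job is done and handed in; the arm's clock stood at about 25 s of the 67 s allowed. No verdict was reported, so the results below are from my own checks.

**What I did**
- **Eject slide:** I gripped the knob across its travel and moved it to the end stop; the wrist force rose to 25 N. Then I opened the fingers and the knob went back to rest by itself.
- **Pull-out:** The cassette hung about 0.1 rad nose-down at the mouth. I tilted the gripper to match, gripped the body, levelled it and pulled it clear.
- **Mat:** I turned it 85°, laid it flat on the mat and let go.
- **Rack:** I took it again by the tab, lowered it into the green lane until it touched the floor, nudged it towards the stop and let go.

**Last checks**
- **Cassette:** Both cameras show it level to within about 0.01 rad. Its top is at about 36 mm, as a stowed cassette should be, and its tab faces out. It lies within 2 mm of the lane's middle, with its front about 1 mm further in than the yellow one.
- **Other things:** The yellow cassette measured as before, within about 1 mm. I judged the grey cassette, bottle and beaker by eye only, and they look unmoved.
- **Arm:** It stands clear of everything, with wrist force near zero.

**What disagreed or failed**
- The two cameras disagreed by 2–3 mm across the lane before insertion. I settled it using the divider edges and the arm's own position.
- I did not confirm hard contact with the end stop. The last nudge gave 7 N with the cassette already on the floor, so part of that may be friction.
- One measuring script stopped on an empty selection at the end, because it was still looking at gripper height. The separate check printed after it gave the cassette figures above.

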